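# Home the rotary sample table and hold its locking pin in

## Robot

A 7-joint arm with a two-finger parallel gripper is mounted at the origin on a cart in front of the work surface, level with it; the furniture and walls round the work are solid. World frame = base frame: x ahead of the robot, y to its left, z up, the work surface at z = 0. Lengths are in m, angles in rad, forces in N, time in s.
With the tool pointing down it reaches from about 0.4 to 0.85 m from the base axis. Payload 10.4 kg.
Tool frame: the origin (TCP) lies between the finger pads; the fingertips stand 17 mm ahead of it and the grasp point (between the pads) lies 2 mm behind it; x points along the fingers, y is the direction in which the jaws open and shut, and the axes are right-handed (so a half turn about x gives the same grasp; the last joint's range is limited). The gripper opens to 87 mm and grips with 3 to 60 N. Pads are 19 mm wide; open, the fingers measure 117 mm over their backs; the gripper's body (75 mm by 190 mm) begins 51 mm behind the grasp point.
Start: joints at [1.178, 0.332, -0.065, 1.46, 0.022, 1.35, -0.088], TCP at [0.226, -0.583, 0.213] pointing down, gripper open.
Joint ranges: [-2.6, 2.6], [-0.5, 2.12], [-1.47, 1.34], [0.16, 2.42], [-1.27, 4.41], [0.06, 2.06], [-2.6, 2.6]. Speed limits (rad/s): [2.22, 2.22, 2.79, 2.79, 3.14, 3.14, 3.14].

## Interface

Orientations are given as a unit quaternion [x, y, z, w].
In Python, from bench import r, optics, close_job gives the robot as it stands.
- The arm moves only by the shell command python3 -m inch 'ROWS' [OPENING] [FORCE]. ROWS is JSON, a list of rows, each an object with "translation": the shift along the tool's x, y, z in cm, a list of three; "spin": the turn about the tool's x in degrees. In form: [{"translation": [tx, ty, tz], "spin": spin}, ...]. A call has 1 to 20 rows; each row shifts and turns the pose as measured when the row begins, along the tool's axes as they then stand; what a row does not reach is not made up. A row lasts 1/8 s, in which the tool goes at most 62.5 mm and 10.7 degrees, less where a joint would pass 70% of its speed; a pose out of reach is approached as far as the arm can. A call is refused whole if a number of a shift passes 6.25 or a number of a turn 10.7, either way. A call with a gripper value outside its range is refused whole. OPENING is the closure, from 0 (fully open) to 1 (shut), set as the call begins (- or left out, the last holds). The fingers move at their own pace and stop on an object; FORCE is the grip in N (left out, the last holds). Time passes only in rows, so rows that do not move let the fingers close. It gives the time, the measured TCP pose, the force and the opening at its end, in the units of the state.
- r.read_state(): the state, without advancing time (a new reading comes with each control period).
- optics.camera(name): name is "side" or "top" or "wrist"; returns the picture (400x640x3 uint8, red, green, blue); there is no depth.
- optics.camera_model(name): a dict with "camera_matrix" (3x3 intrinsics, pixels), "world_from_camera" (4x4, takes a point from camera to world coordinates); the wrist camera has in their place "tool_from_camera" (4x4, takes a point from camera to tool coordinates, whose origin is the TCP and whose axes are the tool frame's). Camera axes: x right, y down, z forward; pixel columns grow to the right and rows downward; lengths in m; the calibration is good to about 2 mm. A picture is of the moment at which its call begins: read the wrist's pose just before it. camera_model takes no time and is no camera call.
- close_job(): hands the job in, once; it reports no verdict.
The state is a dict: "time": time; "joint_positions": joint angles; "joint_vel": joint speeds; "joint_torque": joint torques, N m; "ee_pos": TCP position; "eef_rot": TCP orientation; "ft_force": force on the tool from outside, world axes, zero at the start; "torque": the same for the moment, N m; "width": finger opening in m.
Only numpy, scipy, OpenCV 4.12 (cv2) and the standard library are available. Lean on these libraries where they do the work, as an engineer would, in place of code of your own. Each camera call takes 0.05 s, during which the arm holds its last target.

## Task

Turn the winged knob of the rotary sample table clockwise (seen from above) until it comes up against its zero stop, which brings the bushing on the table under the bushing on the bracket. Then take the long pin out of the pin stand, thread it from above down through the bracket's bushing and then the table's bushing, and finish still holding it there by its handle, upright in both bushings, with its tip well out below the lower bushing but hanging clear of the base plate, so that a colleague can do up the clamp screws. Leave the short pin in the stand and do not disturb the brown bottle or the glass dish.

Things in the scene. Friction and masses are not known exactly. Their poses are not given: they have to be found in the camera images.
- indexer: fixed base of the rotary sample table, aluminium: a round base plate 144 mm across and 12 mm thick, with an upright bracket 118 mm high at one side. Origin at the underside of the base plate on the turning axis (on the bench top); z up; its x axis points horizontally from the turning axis to the bracket. The position and yaw differ from start to start. Base plate top at z = 12 mm. The bracket column stands 90 to 106 mm out along x.
- table (a joint): angle of the turning table on the base (rad): 0 at the zero stop, range 0 to 1.7, growing anticlockwise seen from above; so turn clockwise to come to 0. It starts between 0.6 and 1.3, moves stiffly (about 0.06 N m) and stays where it is left. At angle a the table's bushing and the long direction of the knob point at angle a from the base's x axis. At 0 the table's bushing is exactly under the bracket's.
- knob_grip (a point): centre of the winged black knob on the turning axis, 143 mm above the bench. The wing is 48 mm long, 14 mm thick and 30 mm tall (from 128 to 158 mm above the bench), upright, on a spindle 22 mm in diameter. The wing's x axis (long direction) is this point's x axis and turns with the table; grip it from above across its 14 mm.
- upper_bushing (a point): mouth of the steel bushing on the bracket: centre of its top rim, 125 mm above the bench and 62 mm out from the turning axis along the base's x axis. Axis vertical, outside diameter 26 mm, bore 13 mm, with a lead-in cone at the top that is 22 mm wide at the rim and 7 mm deep; the underside is 25 mm below this point.
- lower_bushing (a point): mouth of the steel bushing on the table's rim: centre of its top rim, 78 mm above the bench, 62 mm from the turning axis; it turns with the table. Axis vertical, outside diameter 26 mm, bore 13 mm, lead-in cone at the top 22 mm wide and 6 mm deep; the underside is 26 mm below this point (52 mm above the bench, 40 mm above the base plate).
- stand: fixed grey pin stand, a block 50 x 130 x 60 mm, origin at the centre of its underside, z up, long along its y axis. Two upright holes 11.5 mm wide and 48 mm deep, 40 mm either side of the centre along y; a pin stands loosely in each (it may lean by 0.03 rad), and which hole has the long pin varies. To the left of and behind the stand, about 0.65 m ahead of the robot and 0.12 m to its right, stands a fixed microscope some 0.35 m tall: swing over or round it.
- long_pin_grip (a point): centre of the handle of the long pin: a loose upright steel pin (55 to 115 g) with a round black handle 19 mm in diameter and 40 mm long at the top. This point is half-way up the handle, on the pin's axis, 150 mm above the tip; z runs along the pin, up. The shank is 10 mm in diameter and 130 mm long from the tip to the handle. In the stand this point is 162 mm above the bench; the handle must be lifted 48 mm before the tip leaves the hole.
- long_pin_tip (a point): lower end of the long pin, on its axis (the last 6 mm taper to 5 mm diameter); z runs along the pin, up.
- short_pin_grip (a point): centre of the handle of the short pin, the same as the long one but with a shank of only 65 mm; in the stand this point is 97 mm above the bench. It is to be left where it is.
- bottle: brown dropper bottle with a black cap, 33 x 33 x 79 mm, loose, origin at the centre of its underside; a bystander
- dish: open glass dish, 78 mm across and 15 mm high, loose, origin at the centre of its underside; a bystander
Things that resemble listed ones, but are neither listed nor needed, are in the scene too. Leave any purple look-alike of the part that bears long_pin_grip alone.

How it is judged:
On the way, in this order (a step that is already met when the one before it is completed fails the run):
1. the table is turned back to its zero stop (value of joint table below 0.05 rad), for 0.2 s.
2. the long pin's tip has passed down through the bracket's bushing (z of long_pin_tip in the frame of upper_bushing below -0.027 m and horizontal distance between long_pin_tip and upper_bushing below 0.008 m and angle between long_pin_tip's own z axis and vertical below 0.15 rad).
At the end, for the whole second after the job is handed in: Table at its zero stop (within 0.05 rad). Long pin upright (0.1 rad) in both bushings: tip 6 mm or less off the lower axis, handle centre 12 mm off the upper; tip at least 5 mm below the lower bushing and 3 mm above the base plate. Gripper still holds it (over 1 N), still (0.02 m/s) (value of joint table below 0.05 rad and z of long_pin_tip in the frame of indexer between 0.015 and 0.047 m and horizontal distance between long_pin_tip and lower_bushing below 0.006 m and horizontal distance between long_pin_grip and upper_bushing below 0.012 m and angle between long_pin_tip's own z axis and vertical below 0.1 rad and contact force between the fingers and long_pin above 1 N and linear speed of long_pin below 0.02 m/s); the arm keeps its last pose, push and grip.
It fails at once if the short pin is moved from its hole (distance of short_pin_grip from where it was at the start of the episode above 0.02 m).
It fails at once if the bottle is disturbed (distance of bottle from where it was at the start of the episode above 0.03 m).
It fails at once if the dish is disturbed (distance of dish from where it was at the start of the episode above 0.03 m).
It also fails if it takes over 72 s, if anything falls off the work surface, if the arm or the gripper's body presses on something with over 40 N, if the wrist force passes 120 N, or if a joint passes its speed limit or range.

## Working session

There is one attempt and no reset: what is moved stays moved. The work goes in short steps, Python scripts to look and compute and a shell command to move; the robot and the scene stay as the last step left them, time stands still between calls to the robot, and variables do not carry over. Pictures are saved under pics/ and viewed, and the job is handed in when it is done.

```bash
ls; mkdir -p pics
cat > h.py <<'E'
import numpy as np, cv2, json
from bench import r, optics
from scipy.spatial.transform import Rotation as R
def snap(name,fn):
    s=r.read_state(); im=optics.camera(name); cv2.imwrite('pics/'+fn,im[:,:,::-1]); return s,im
def crop(src,fn,x0,y0,x1,y1,k):
    im=cv2.imread('pics/'+src)[y0:y1,x0:x1]
    cv2.imwrite('pics/'+fn,cv2.resize(im,None,fx=k,fy=k,interpolation=cv2.INTER_CUBIC))
def cam(name,s=None):
    m=optics.camera_model(name);K=np.array(m['camera_matrix'])
    if 'world_from_camera' in m: T=np.array(m['world_from_camera'])
    else:
        A=np.eye(4);A[:3,:3]=R.from_quat(s['eef_rot']).as_matrix();A[:3,3]=s['ee_pos'];T=A@np.array(m['tool_from_camera'])
    return K,T
def ray(c,uv):
    K,T=c;d=T[:3,:3]@np.linalg.solve(K,[uv[0],uv[1],1.]);return T[:3,3],d
def atz(c,uv,z):
    o,d=ray(c,uv);return o+d*(z-o[2])/d[2]
def proj(c,p):
    K,T=c;q=T[:3,:3].T@(np.array(p)-T[:3,3]);q=K@q;return q[:2]/q[2]
E
python3 - <<'E'
from h import *
s,_=snap('top','top0.png');snap('side','side0.png');s,_=snap('wrist','wr0.png')
print(s)
for n in ('top','side'): print(cam(n))
print(optics.camera_model('wrist'))
print(R.from_quat(s['eef_rot']).as_matrix())
E
```

```text
pics
{'time': 0.1, 'joint_positions': array([ 1.1784026 ,  0.33280305, -0.06472014,  1.46084389,  0.02159766,
        1.34990248, -0.08851897]), 'joint_vel': array([-0.00151444,  0.00102122,  0.00054655, -0.00161742, -0.00276808,
        0.00034814,  0.00053131]), 'joint_torque': array([ 1.13738039e-03, -6.24550009e+01,  2.43742601e-02, -3.90721858e+01,
       -6.15423010e-02,  3.65061325e-02,  6.23288003e-06]), 'ee_pos': array([ 0.22576982, -0.5824173 ,  0.21234349]), 'eef_rot': array([-0.69495436, -0.13043947,  0.69515156, -0.12956964]), 'ft_force': array([ 0.10223084, -0.99933643, -0.129293  ]), 'torque': array([-0.02098497, -0.00181332, -0.02178087]), 'width': 0.08689210020812303}
(array([[460.15215317,   0.        , 323.48093506],
       [  0.        , 460.15215317, 195.87712787],
       [  0.        ,   0.        ,   1.        ]]), array([[ 1.01862609e-04, -9.97354788e-01,  7.26871099e-02,
         3.87457850e-01],
       [-9.99899001e-01, -1.13460548e-03, -1.41669120e-02,
        -2.45307022e-01],
       [ 1.42119087e-02, -7.26783255e-02, -9.97254172e-01,
         1.04560467e+
[... 578 characters left out ...]
000e+00]]))
{'camera_matrix': array([[328.50170096,   0.        , 317.17656175],
       [  0.        , 328.50170096, 197.63300394],
       [  0.        ,   0.        ,   1.        ]]), 'tool_from_camera': array([[-1.54301534e-03, -2.76999036e-01,  9.60868957e-01,
        -1.71489228e-01],
       [ 9.99998763e-01, -7.19522811e-04,  1.39842826e-03,
        -7.09050283e-04],
       [ 3.04003852e-04,  9.60869927e-01,  2.76999804e-01,
        -7.70377993e-02],
       [ 0.00000000e+00,  0.00000000e+00,  0.00000000e+00,
         1.00000000e+00]])}
[[-5.00297598e-04  3.61440028e-01 -9.32395225e-01]
 [ 1.15789002e-03 -9.32394507e-01 -3.61440371e-01]
 [-9.99999204e-01 -1.26043888e-03  4.79669306e-05]]
```

View pics/top0.png

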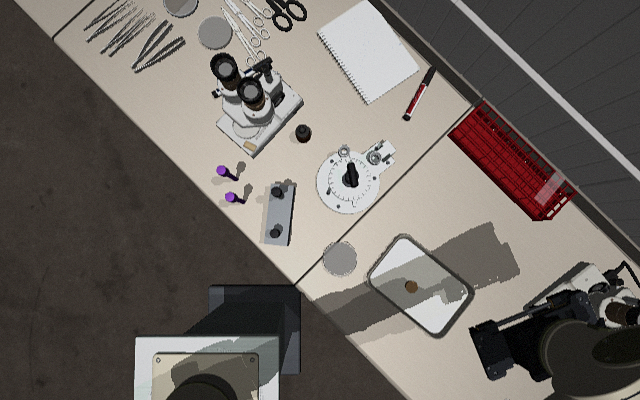

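View pics/side0.png

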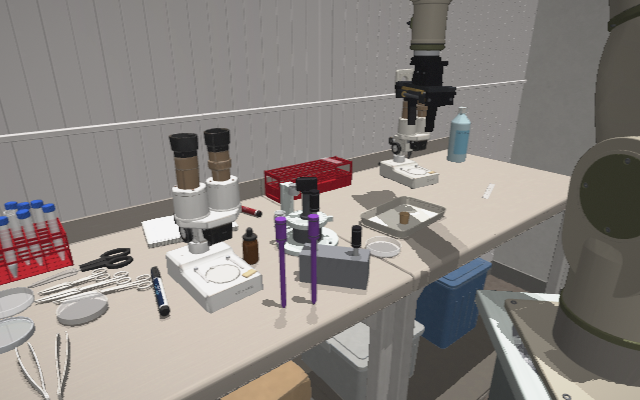

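View pics/wr0.png

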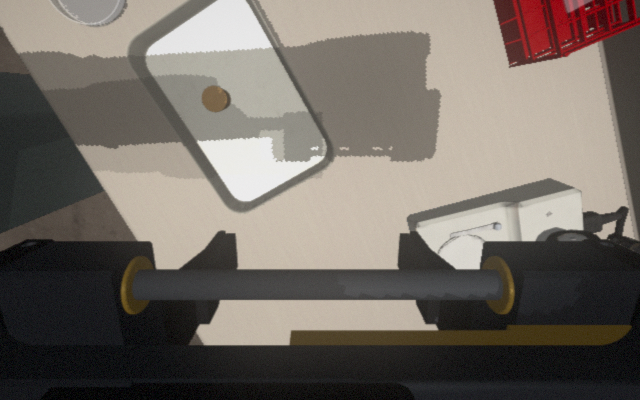

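The overview shows the indexer at about (352,178) in the top view, the stand at (280,212), purple look-alikes at (222,171) and (232,197), the bottle at (303,133) and the dish at (340,258). Next I enlarge the top and side views.

Run:
```python
from h import *
crop('top0.png','c1.png',250,120,410,270,5)
crop('side0.png','c2.png',220,160,400,320,4)
```

```text
(no output)
```

View pics/c1.png

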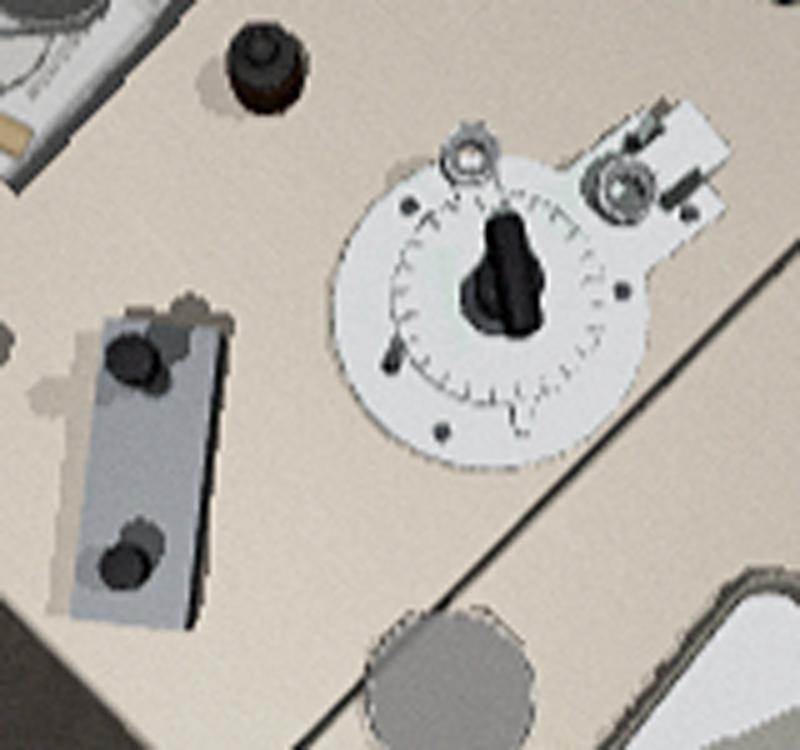

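View pics/c2.png

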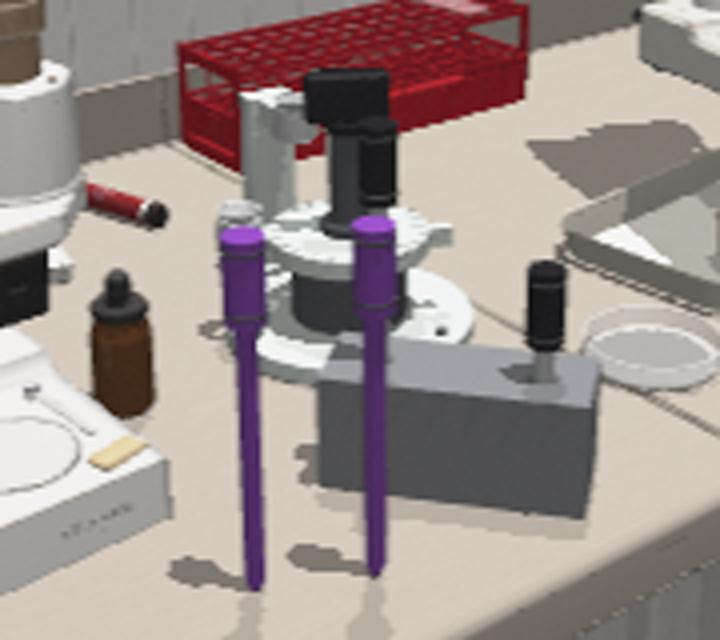

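The upper pin in the top view, at crop (133,358) or full-image pixel (276.6,191.6), is the left black pin in the side view, and it stands much taller. The lower one at (275,233) is the short pin. The purple ones at (222,171) and (232,197) are look-alikes on the bench, so I leave them alone.

Run:
```python
from h import *
c=cam('top'); f=lambda u,v,z: atz(c,(250+u/5,120+v/5),z)
ax=f(490,310,.012);kn=f(514,270,.158);ub=f(620,190,.125);lb=f(470,157,.078)
lp=f(128,355,.182);lpb=f(133,360,.182);sp=f(122,566,.117)
for n,p in dict(ax=ax,kn=kn,ub=ub,lb=lb,lp=lp,lpb=lpb,sp=sp).items(): print(n,p.round(4))
for a in (ax,kn):
  print('ub r',np.linalg.norm((ub-a)[:2]),np.degrees(np.arctan2(*(ub-a)[1::-1])),'lb r',np.linalg.norm((lb-a)[:2]),np.degrees(np.arctan2(*(lb-a)[1::-1])))
print('stand', [f(u,v,.06).round(4) for u,v in((107,318),(222,328),(70,618),(190,630))])
print('bottle',f(268,68,.0).round(3), f(262,45,.079).round(3),'dish',f(450,690,.015).round(3))
k1=f(503,212,.158);k2=f(525,335,.158);print(k1,k2,np.linalg.norm(k1-k2),np.degrees(np.arctan2(*(k1-k2)[1::-1])))
# side
c2=cam('side')
for p in (lp,lpb): print(proj(c2,p))
print(proj(c2,[*kn[:2],.158]),proj(c2,ub),proj(c2,sp))
```

```text
ax [ 0.4943 -0.3154  0.012 ]
kn [ 0.4948 -0.3149  0.158 ]
ub [ 0.5314 -0.3605  0.125 ]
lb [ 0.5528 -0.3026  0.078 ]
lp [ 0.4595 -0.1675  0.182 ]
lpb [ 0.4576 -0.1694  0.182 ]
sp [ 0.3799 -0.1599  0.117 ]
ub r 0.058453033297569394 -50.53403019203947 lb r 0.059873409087895055 12.280547079811278
ub r 0.058504240952829245 -51.25889496477117 lb r 0.05923750822734723 11.913452902229363
stand [array([ 0.4856, -0.1474,  0.06  ]), array([ 0.4814, -0.1968,  0.06  ]), array([ 0.3573, -0.1327,  0.06  ]), array([ 0.3522, -0.1838,  0.06  ])]
bottle [ 0.607 -0.214  0.   ] [ 0.601 -0.214  0.079] dish [ 0.324 -0.297  0.015]
[ 0.517539   -0.31069411  0.158     ] [ 0.46947966 -0.31903195  0.158     ] 0.04877725317347471 9.842301909317897
[313.24033426 189.40342665]
[314.38892554 189.10018239]
[305.6362976  176.77441308] [293.02884194 183.76251563] [355.58967646 225.59817033]
```

Checks against the given sizes: the wing measures 48.8 mm, the bushing radii 58–60 mm against 62, and the stand about 50 × 129 mm. All fit. The knob is at about (0.494, -0.315), the wing at about 11°, the base x axis at about -51°, and so the table at about 62°. I move over the knob at a safe height.

```bash
python3 -m inch '[{"translation":[-1,-2.2,-4.9],"spin":0},{"translation":[-1,-2.2,-4.9],"spin":0},{"translation":[0,-2.2,-4.9],"spin":0},{"translation":[0,-2.2,-4.9],"spin":0},{"translation":[0,-2.2,-4.9],"spin":0},{"translation":[0,-2.2,-4.9],"spin":0},{"translation":[0,0,0],"spin":10},{"translation":[0,0,0],"spin":0}]' 0 20
python3 - <<'E'
from h import *
s,_=snap('wrist','wr1.png');print(s['ee_pos'],s['joint_positions'].round(3));M=R.from_quat(s['eef_rot']).as_matrix();print(M.round(3))
d=M.T@(np.array([.4945,-.315,s['ee_pos'][2]])-s['ee_pos']);print('tool delta cm',d*100)
c=cam('wrist',s)
for p in ([.4945,-.315,.158],[.5335,-.363,.125],[.5555,-.302,.078]):print(proj(c,p))
E
```

```text
time: 1.15
ee_pos: [0.4579, -0.3452, 0.2304]
eef_rot: [-0.703, -0.069, 0.705, -0.066]
ft_force: [-0.1, 0.1, 0.5]
width: 0.087
[ 0.45791164 -0.34524116  0.23042562] [ 0.78   0.226 -0.25   1.562  0.055  1.365 -0.855]
[[-0.003  0.19  -0.982]
 [ 0.004 -0.982 -0.19 ]
 [-1.    -0.004  0.002]]
tool delta cm [-3.23572576e-04 -2.27328245e+00 -4.16707920e+00]
[287.71604893 152.13545549]
[357.37816259 110.44089726]
[292.43265099  72.05716938]
```

View pics/wr1.png

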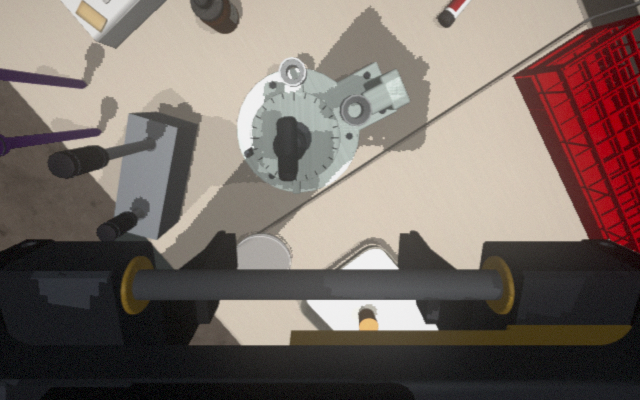

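The wrist view has the knob at (287,149), the upper bushing at (355,108) and the lower at (292,71), all within 2–4 px of the projections. The jaws are already aligned across the wing. I centre over it and descend.

```bash
python3 -m inch '[{"translation":[0,-1.15,-2.1],"spin":0},{"translation":[0,-1.15,-2.1],"spin":0},{"translation":[0,0,0],"spin":0}]' 0 20
python3 - <<'E'
from h import *
s,_=snap('wrist','wr2.png');M=R.from_quat(s['eef_rot']).as_matrix()
d=M.T@(np.array([.4945,-.315,s['ee_pos'][2]])-s['ee_pos']);print('tool delta cm',d*100,s['ee_pos'])
print(proj(cam('wrist',s),[.4945,-.315,.158]))
E
```

```text
time: 1.58
ee_pos: [0.4939, -0.3157, 0.2301]
eef_rot: [-0.702, -0.073, 0.705, -0.07]
ft_force: [0.2, 0.5, 0.3]
width: 0.0872
tool delta cm [ 7.11178553e-05 -6.02515466e-02 -7.56395557e-02] [ 0.49387943 -0.31574166  0.23008804]
[317.54534413 204.79607206]
```

View pics/wr2.png

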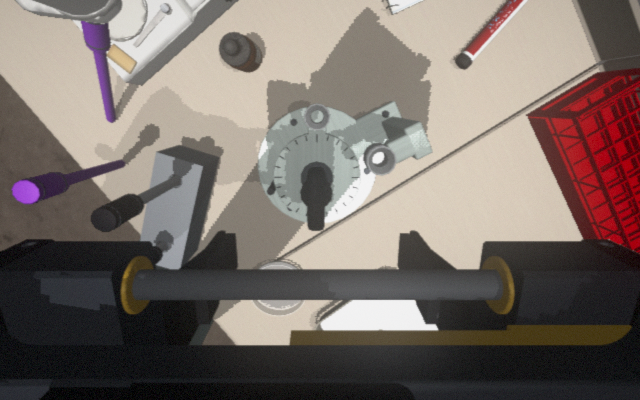

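The knob wing sits centred between the fingers at (316,200). I descend and close.

```bash
python3 -m inch '[{"translation":[2.6,0,0],"spin":0},{"translation":[2.6,0,0],"spin":0},{"translation":[2.6,0,0],"spin":0},{"translation":[0,0,0],"spin":0}]' 0 20
python3 -m inch '[{"translation":[0,0,0],"spin":0},{"translation":[0,0,0],"spin":0},{"translation":[0,0,0],"spin":0},{"translation":[0,0,0],"spin":0},{"translation":[0,0,0],"spin":0},{"translation":[0,0,0],"spin":0}]' 1 25
python3 - <<'E'
from h import *
s=r.read_state();print(s['ft_force'],s['torque'],s['ee_pos'],s['width'],np.degrees(np.arctan2(*R.from_quat(s['eef_rot']).as_matrix()[1::-1,1])))
E
```

```text
time: 2.12
ee_pos: [0.4879, -0.323, 0.1506]
eef_rot: [-0.702, -0.07, 0.705, -0.069]
ft_force: [-0.2, 0.2, 0.4]
width: 0.0868
time: 2.88
ee_pos: [0.4886, -0.3252, 0.1547]
eef_rot: [-0.703, -0.069, 0.704, -0.071]
ft_force: [0.3, 0.1, -0.7]
width: 0.0349
[ 0.29230292  0.1060498  -0.66112503] [0.00707742 0.02930296 0.02936179] [ 0.48859031 -0.32518116  0.15469923] 0.034927442524660304 -78.66931863977526
```

It drifted a few mm while closing, because every row re-anchors to the measured pose. I continue closing and re-check.

```bash
python3 -m inch '[{"translation":[0.2,0,0],"spin":0},{"translation":[0,0,0],"spin":0},{"translation":[0,0,0],"spin":0}]' 1 25
python3 - <<'E'
from h import *
s,_=snap('wrist','wr3.png');print(s['ft_force'],s['torque'],s['ee_pos'],s['width'],np.degrees(np.arctan2(*R.from_quat(s['eef_rot']).as_matrix()[1::-1,1])))
E
```

```text
time: 3.25
ee_pos: [0.4886, -0.3251, 0.1524]
eef_rot: [-0.703, -0.069, 0.704, -0.071]
ft_force: [0.9, -0.7, 0.2]
width: 0.0058
[ 0.89576027 -0.65425401  0.24115524] [ 0.01674276 -0.00971135  0.01462878] [ 0.48858932 -0.32506437  0.1524339 ] 0.005827150927246704 -78.65320682374495
```

View pics/wr3.png

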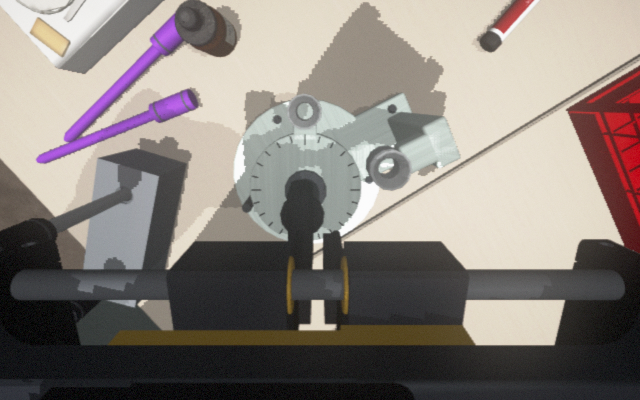

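The fingers closed to 5.8 mm, so they missed the wing, and the purple look-alikes seem to have fallen. I look at the top and side views.

Run:
```python
from h import *
snap('top','top1.png');snap('side','side1.png')
crop('top1.png','c1.png',170,100,410,280,3)
crop('side1.png','c2.png',180,120,420,320,3)
```

```text
(no output)
```

View pics/c1.png

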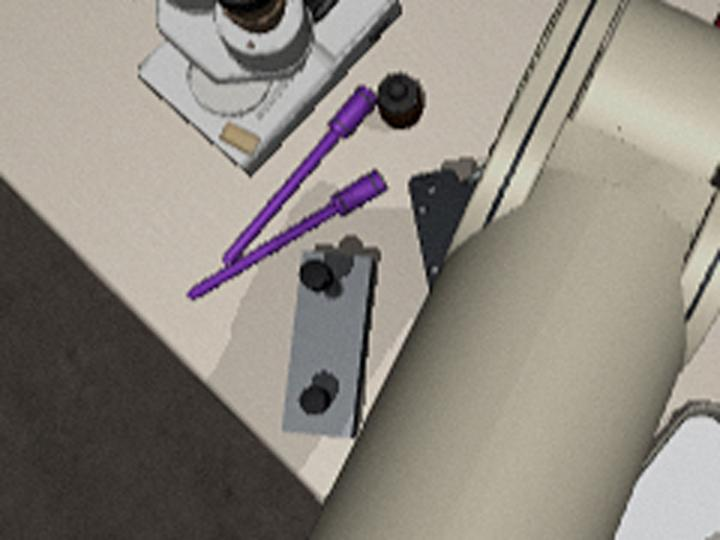

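View pics/c2.png

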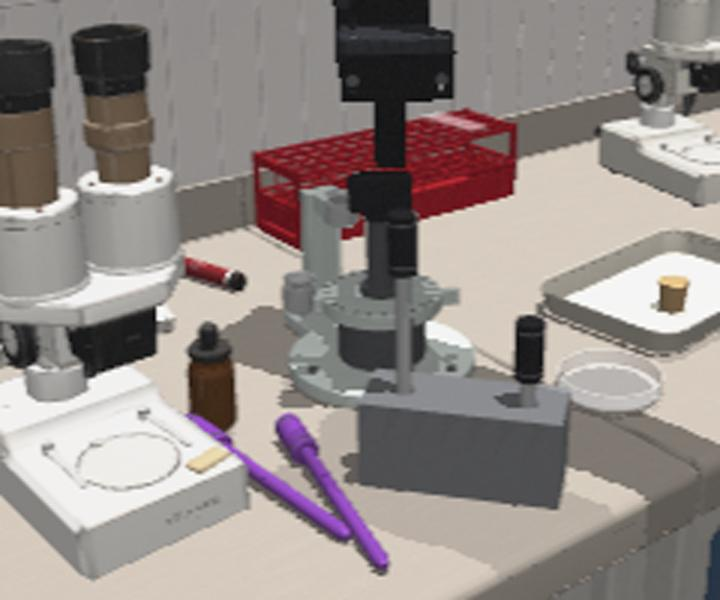

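Run:
```python
from h import *
s=r.read_state();c=cam('wrist',s);M=R.from_quat(s['eef_rot']).as_matrix()
print(s['ee_pos'],M.round(3))
print('tcp',proj(c,s['ee_pos']),'tip',proj(c,s['ee_pos']+M[:,0]*.017))
for n,p in dict(kn=[.4945,-.315,.158],ub=[.5335,-.363,.125],lb=[.5555,-.302,.078],base=[.494,-.315,.012]).items():print(n,proj(c,p))
c=cam('side');print('side',proj(c,s['ee_pos']+M[:,0]*.017),proj(c,[.4945,-.315,.158]))
crop('wr3.png','c3.png',220,80,420,340,3)
crop('side1.png','c4.png',270,130,350,230,6)
```

```text
[ 0.48857112 -0.32508349  0.15243877] [[-0.001  0.197 -0.98 ]
 [-0.002 -0.98  -0.197]
 [-1.     0.002  0.002]]
tcp [318.34831194 244.30264911] tip [318.20804292 232.90109227]
kn [302.38539013 235.3660893 ]
ub [392.75176269 170.99766401]
lb [304.61829057 112.52402263]
base [308.24575582 177.3723636 ]
side [309.16791983 185.10955445] [305.79406131 176.76277984]
```

View pics/c3.png

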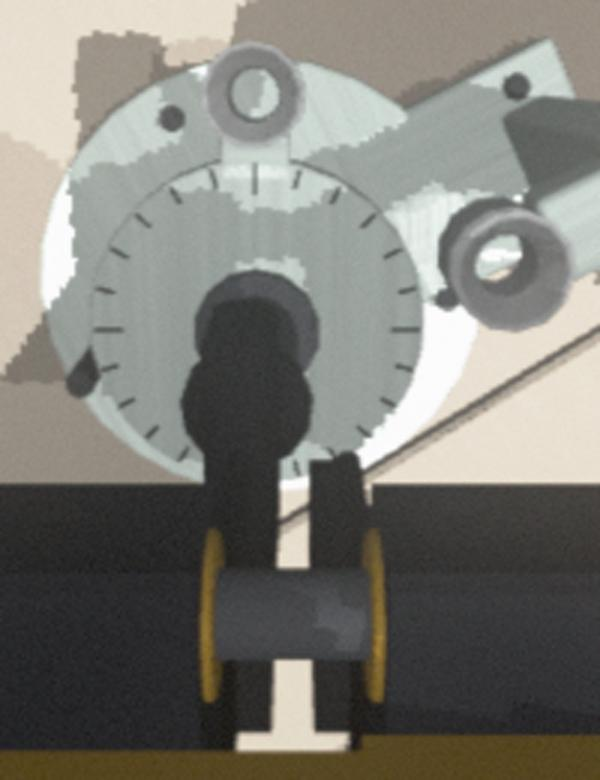

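View pics/c4.png

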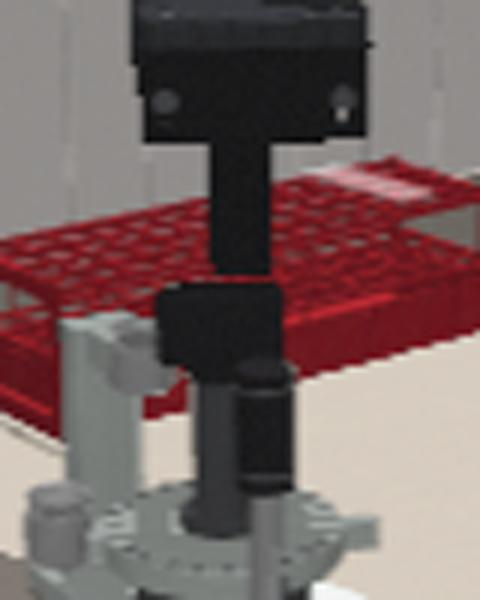

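Run:
```python
from h import *
from scipy.optimize import least_squares
s=r.read_state();c=cam('wrist',s)
g=lambda u,v:(220+u/3,80+v/3)
W=np.array([[.5335,-.363,.125],[.5555,-.302,.078]]);P=np.array([g(502,245),g(254,92)])
def f(d):
    K,T=c;T2=T.copy();T2[:3,3]+=d
    return np.concatenate([proj((K,T2),w)-p for w,p in zip(W,P)])
q=least_squares(f,np.zeros(3));print(q.x,q.fun)
cs=cam('side')
for z in (.135,.15,.16):print(z,proj(cs,[.4886,-.325,z]))
crop('side1.png','c4.png',295,160,325,190,20)
```

```text
[-0.00175262 -0.00029731  0.01896046] [-0.68895284  1.04989201  0.80039872 -1.21972387]
0.135 [309.13927398 185.31212591]
0.15 [309.0927067  178.92518059]
0.16 [309.06134773 174.62413522]
```

View pics/c4.png

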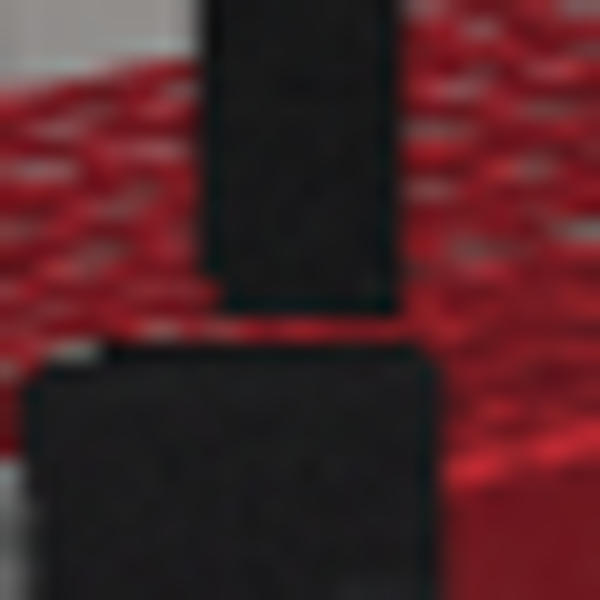

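There is a visible gap: the fingertips are just above the knob, while the reported pose puts them 20 mm lower. I check whether this bias was there earlier, by fitting the camera position to known points in wr1 and wr2.

Run:
```python
from h import *
crop('wr1.png','d1.png',230,40,430,200,4)
crop('wr2.png','d2.png',240,80,440,240,4)
```

```text
(no output)
```

View pics/d1.png

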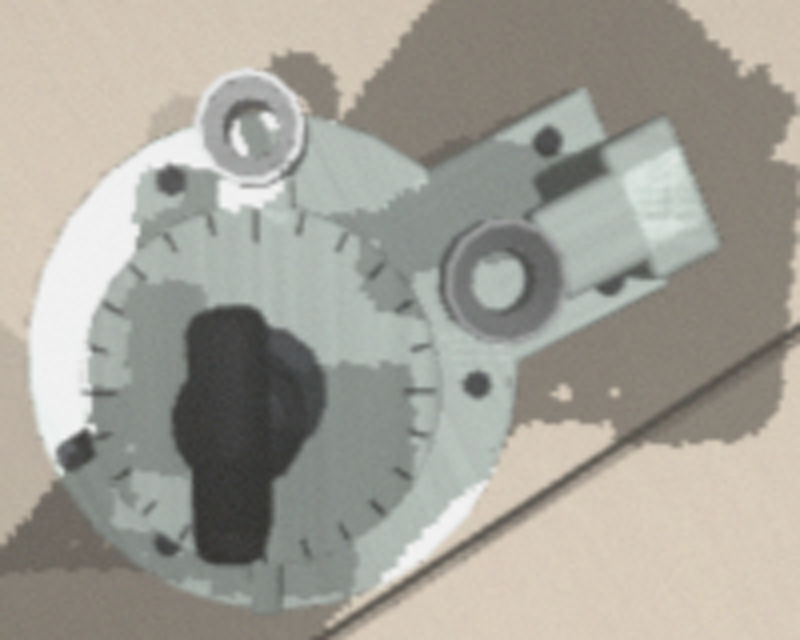

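View pics/d2.png

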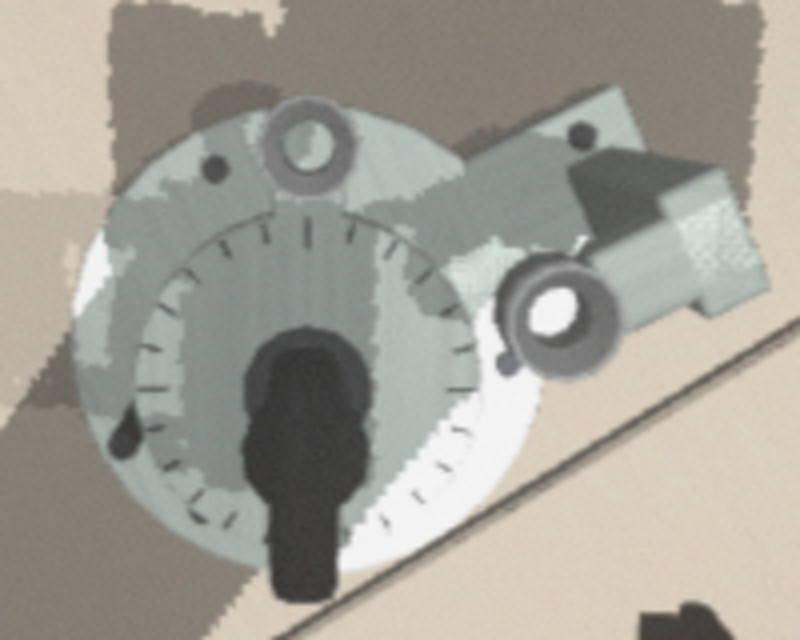

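```bash
cat >> h.py <<'E'
from scipy.optimize import least_squares
def fit(pos,q,W,P):
    c=cam('wrist',dict(ee_pos=np.array(pos),eef_rot=np.array(q)))
    def f(d):
        K,T=c;T2=T.copy();T2[:3,3]+=d[:3]
        return np.concatenate([proj((K,T2),w)-p for w,p in zip(W,np.array(P))])
    s=least_squares(f,np.zeros(3));return s.x,s.fun.round(1)
E
python3 - <<'E'
from h import *
W=np.array([[.5335,-.363,.125],[.5555,-.302,.078],[.4945,-.315,.158]])
print(fit([.45791164,-.34524116,.23042562],[-0.703,-0.069,0.705,-0.066],W,[(230+503/4,40+280/4),(230+251/4,40+127/4),(230+230/4,40+434/4)]))
print(fit([.49387943,-.31574166,.23008804],[-0.702,-0.073,0.705,-0.07],W,[(240+559/4,80+315/4),(240+309/4,80+147/4),(240+306/4,80+470/4)]))
s=r.read_state();print(s['joint_positions'],s['time'])
E
```

```text
(array([-0.00075773, -0.00077012,  0.00945056]), array([-0.3, -0.9, -0.2,  0.2,  0.5,  0.7]))
(array([-6.51254111e-05, -1.13836218e-04,  1.63123185e-02]), array([-1. , -1.1, -0.1, -0.2,  1. ,  1.2]))
[ 0.7323678   0.30333028 -0.27047308  1.63471038  0.08805203  1.21533847
 -0.9298735 ] 3.4
```

The x and y readings agree with the cameras to 1–2 mm, but the true height is about 10–20 mm above the reported z. The side camera agrees (about +22 mm). I'll use visual height checks from here. I open halfway and re-centre above the knob.

```bash
python3 -m inch '[{"translation":[-0.5,0,0],"spin":0},{"translation":[-0.3,-0.4,-0.4],"spin":0},{"translation":[0,-0.4,-0.4],"spin":0},{"translation":[0,0,0],"spin":0},{"translation":[0,0,0],"spin":0},{"translation":[0,0,0],"spin":0}]' 0.35 25
python3 - <<'E'
from h import *
snap('side','side2.png');s,_=snap('wrist','wr4.png');M=R.from_quat(s['eef_rot']).as_matrix()
d=M.T@(np.array([.4945,-.315,s['ee_pos'][2]])-s['ee_pos']);print('tool delta cm',d*100,s['ee_pos'])
cs=cam('side');
for z in (.14,.15,.16,.17):print(z,proj(cs,[*s['ee_pos'][:2],z]))
crop('side2.png','c2.png',270,130,340,200,8);crop('wr4.png','c3.png',220,80,420,340,3)
E
```

```text
time: 4.15
ee_pos: [0.4956, -0.3147, 0.1612]
eef_rot: [-0.703, -0.069, 0.704, -0.071]
ft_force: [-1.1, 0.0, 0.2]
width: 0.0519
tool delta cm [0.00017079 0.00776772 0.10893903] [ 0.4955527  -0.31470908  0.16118788]
0.14 [305.38447418 184.55622472]
0.15 [305.33784209 180.25349461]
0.16 [305.29082883 175.91559428]
0.17 [305.24342971 171.54209075]
```

View pics/c2.png

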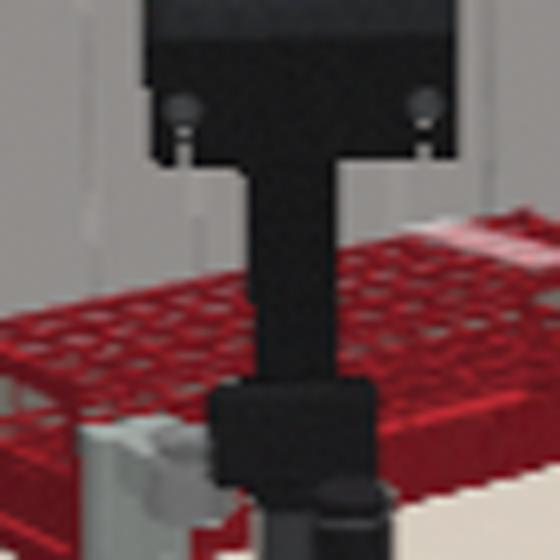

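View pics/c3.png

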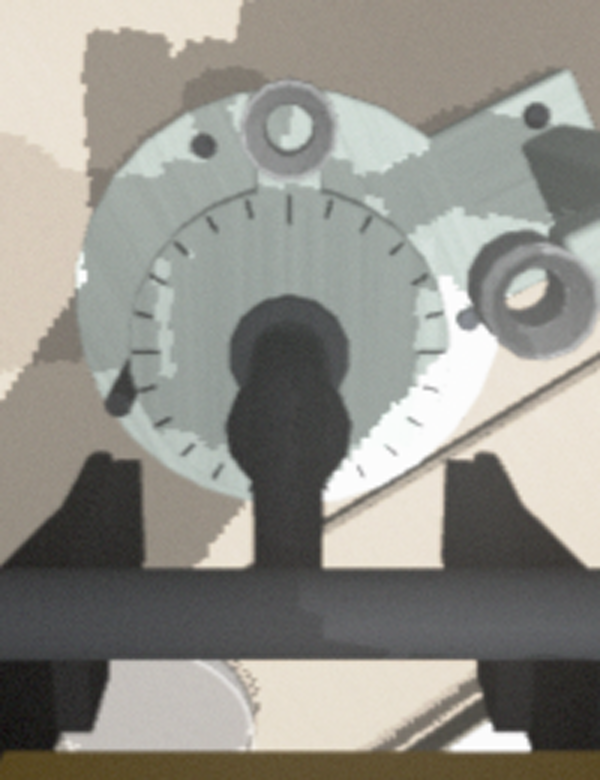

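Run:
```python
from h import *
s=r.read_state();g=lambda u,v:(220+u/3,80+v/3)
W=np.array([[.5335,-.363,.125],[.5555,-.302,.078],[.4945,-.315,.158]])
print(fit(s['ee_pos'],s['eef_rot'],W,[g(533,293),g(289,128),g(289,430)]),s['ee_pos'],proj(cam('wrist',s),W[2]))
print(fit(s['ee_pos'],s['eef_rot'],W[:2],[g(533,293),g(289,128)]))
```

```text
(array([-0.0002077 ,  0.0004619 ,  0.02539384]), array([-3.5, -4.2,  0.9, -0.4,  2.5,  4.1])) [ 0.49554761 -0.31476366  0.16119066] [318.34989482 243.72415914]
(array([-0.00033667, -0.00044566,  0.01081943]), array([ 0.1, -0.2, -0.1,  0.2]))
```

Run:
```python
from h import *
im=cv2.imread('pics/side2.png')[135:205,280:340].astype(float)
im=np.clip((im-5)*5,0,255).astype(np.uint8)
cv2.imwrite('pics/c2.png',cv2.resize(im,None,fx=9,fy=8,interpolation=cv2.INTER_CUBIC))
```

```text
(no output)
```

View pics/c2.png

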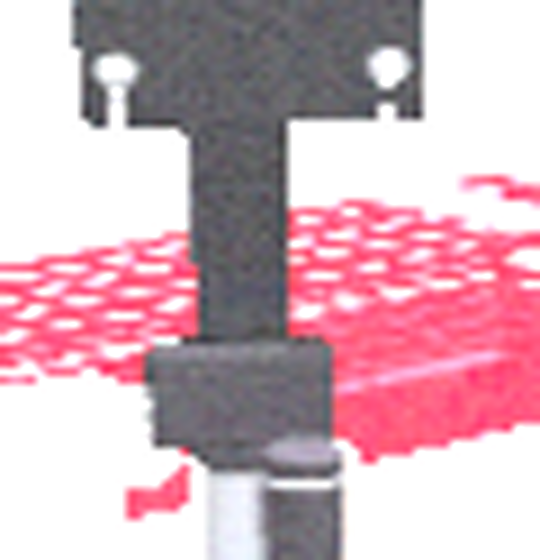

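With the contrast stretched, the near fingertip ends at row 178, at or above the knob's top edge. So the fingers really are still about 20 mm higher than reported. I descend in small steps and watch the force.

```bash
python3 -m inch '[{"translation":[0.7,0,0.05],"spin":0},{"translation":[0.7,0,0.05],"spin":0},{"translation":[0.6,0,0],"spin":0},{"translation":[0,0,0],"spin":0}]' 0.35 25
cat > look.py <<'E'
import sys
from h import *
n=sys.argv[1]
snap('side','s%s.png'%n);s,_=snap('wrist','w%s.png'%n);M=R.from_quat(s['eef_rot']).as_matrix()
d=M.T@(np.array([.4945,-.315,s['ee_pos'][2]])-s['ee_pos']);print('to knob cm',(d*100).round(2),s['ee_pos'].round(4),s['ft_force'].round(1),s['width'])
im=cv2.imread('pics/s%s.png'%n)[135:205,280:340].astype(float)
im=np.clip((im-5)*5,0,255).astype(np.uint8)
a=cv2.resize(im,(400,480),interpolation=cv2.INTER_CUBIC)
b=cv2.resize(cv2.imread('pics/w%s.png'%n)[80:340,220:420],(370,480))
cv2.imwrite('pics/l%s.png'%n,np.hstack([a,b]))
E
python3 look.py 5
```

```text
time: 4.75
ee_pos: [0.4939, -0.3151, 0.1391]
eef_rot: [-0.703, -0.069, 0.704, -0.07]
ft_force: [0.4, 0.9, 0.3]
width: 0.0563
to knob cm [-0.   -0.01 -0.04] [ 0.4941 -0.3151  0.1394] [ 0.1  0.1 -1. ] 0.056470395192135266
```

View pics/l5.png

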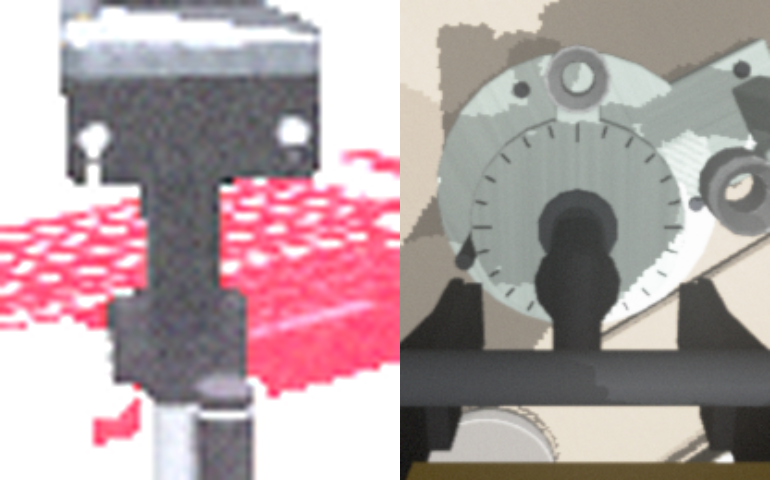

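The near finger now overlaps the wing in the side view, and the wing is centred between the fingers. I close.

```bash
python3 -m inch '[{"translation":[0,0,0],"spin":0},{"translation":[0,0,0],"spin":0},{"translation":[0,0,0],"spin":0},{"translation":[0,0,0],"spin":0},{"translation":[0,0,0],"spin":0},{"translation":[0,0,0],"spin":0},{"translation":[0,0,0],"spin":0}]' 1 30
python3 look.py 6
```

```text
time: 5.72
ee_pos: [0.4945, -0.3141, 0.1405]
eef_rot: [-0.703, -0.07, 0.704, -0.07]
ft_force: [-0.5, 0.1, 0.4]
width: 0.0134
to knob cm [0.   0.09 0.01] [ 0.4945 -0.3141  0.1405] [-1.8  0.8  1.2] 0.013521304246645376
```

View pics/l6.png

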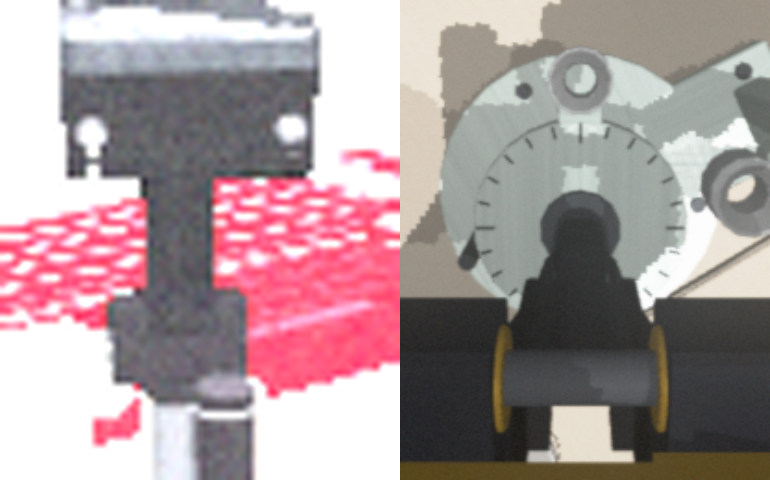

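Opening 13.5 mm: the wing is gripped. I turn clockwise, which is positive spin.

```bash
python3 -m inch '[{"translation":[0,0,0],"spin":8},{"translation":[0,0,0],"spin":8},{"translation":[0,0,0],"spin":8}]' 1 30
cat > st.py <<'E'
from h import *
s=r.read_state();M=R.from_quat(s['eef_rot']).as_matrix()
d=M.T@(np.array([.4945,-.315,s['ee_pos'][2]])-s['ee_pos'])
print('to knob',(d*100).round(2),'F',s['ft_force'].round(1),'T',s['torque'].round(2),'w',s['width'],'th',np.degrees(np.arctan2(M[1,1],M[0,1])),'tilt',M[2].round(3),'j7',s['joint_positions'][6])
E
python3 st.py
```

```text
time: 6.2
ee_pos: [0.4944, -0.3142, 0.1404]
eef_rot: [-0.702, 0.082, 0.703, 0.082]
ft_force: [-1.0, 1.5, 1.1]
width: 0.0137
to knob [ 0.    0.08 -0.02] F [-1.   1.5  1.1] T [0.41 0.22 0.1 ] w 0.013681497897079396 th -103.29430037437903 tilt [-1.     0.001  0.001] j7 -1.3692835164423633
```

```bash
python3 -m inch '[{"translation":[0,0,0],"spin":8},{"translation":[0,0,0],"spin":8},{"translation":[0,0,0],"spin":8},{"translation":[0,0,0],"spin":6}]' 1 30
python3 st.py
python3 -m inch '[{"translation":[0,0,0],"spin":3},{"translation":[0,0,0],"spin":3}]' 1 30
python3 st.py
```

```text
time: 6.7
ee_pos: [0.4944, -0.3142, 0.1405]
eef_rot: [-0.655, 0.267, 0.655, 0.266]
ft_force: [-0.3, 2.1, 0.9]
width: 0.0137
to knob [ 0.    0.06 -0.06] F [-0.3  2.1  0.9] T [0.46 0.2  0.09] w 0.013748618195160168 th -134.33401926558952 tilt [-1.     0.001  0.   ] j7 -1.8935159709172076
time: 6.95
ee_pos: [0.4944, -0.3142, 0.1405]
eef_rot: [-0.639, 0.303, 0.64, 0.302]
ft_force: [-0.1, 1.7, 1.1]
width: 0.0137
to knob [ 0.    0.05 -0.07] F [-0.1  1.7  1.1] T [0.47 0.24 0.08] w 0.013650039360442508 th -140.58770004991248 tilt [-1.     0.001  0.   ] j7 -1.9992692325537174
```

Now at the expected region. I push a few degrees at a time until the torque about z rises.

```bash
python3 -m inch '[{"translation":[0,0,0],"spin":2}]' 1 30 >/dev/null; python3 st.py
python3 -m inch '[{"translation":[0,0,0],"spin":2}]' 1 30 >/dev/null; python3 st.py
python3 -m inch '[{"translation":[0,0,0],"spin":2}]' 1 30 >/dev/null; python3 st.py
python3 - <<'E'
from h import *
s,_=snap('wrist','w7.png');crop('w7.png','c7.png',200,60,460,320,3)
E
```

```text
to knob [ 0.    0.04 -0.07] F [-1.8  1.7  1.2] T [0.46 0.2  0.25] w 0.013188192515557941 th -142.65865674720087 tilt [-1.     0.002 -0.   ] j7 -2.0343714198177185
to knob [ 0.    0.04 -0.08] F [-0.4  1.1  0.7] T [0.38 0.24 0.62] w 0.013911510215825587 th -144.70830071986197 tilt [-1.     0.002 -0.   ] j7 -2.0692484673177383
to knob [ 0.    0.04 -0.06] F [0.3 0.6 0.8] T [0.27 0.15 0.71] w 0.013935924456067375 th -146.7819809597965 tilt [-1.     0.002 -0.001] j7 -2.1044723208272895
```

View pics/c7.png

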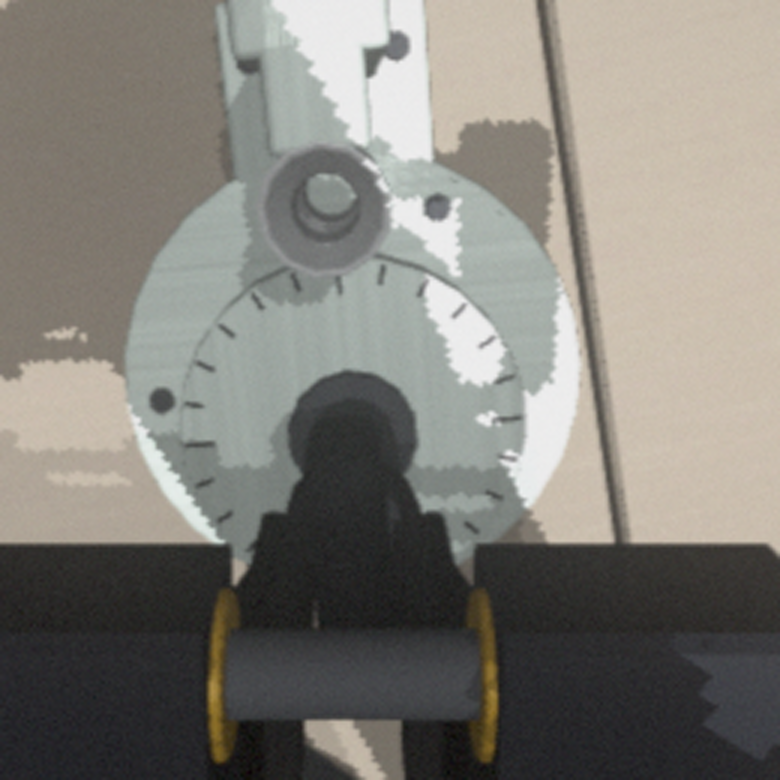

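The torque about z rose from 0.08 to 0.71 N m from θ ≈ -142° on. That is the stop, and the lower bushing shows through the upper bore at crop (330,200). So the base x axis is at about -52°. I unload the wind-up slightly, open and rise.

```bash
python3 -m inch '[{"translation":[0,0,0],"spin":-2},{"translation":[0,0,0],"spin":0}]' 1 30; python3 st.py
python3 -m inch '[{"translation":[0,0,0],"spin":0},{"translation":[0,0,0],"spin":0},{"translation":[0,0,0],"spin":0},{"translation":[0,0,0],"spin":0}]' 0.4 30; python3 st.py
python3 -m inch '[{"translation":[-2,0,0],"spin":0},{"translation":[-3,0,0],"spin":0},{"translation":[-4,0,0],"spin":0},{"translation":[-2,0,0],"spin":0},{"translation":[0,0,0],"spin":0}]' 0 30; python3 st.py
python3 - <<'E'
from h import *
s,_=snap('wrist','w8.png');print(s['ee_pos'],s['eef_rot'])
E
```

```text
time: 7.62
ee_pos: [0.4946, -0.3143, 0.1405]
eef_rot: [-0.628, 0.326, 0.628, 0.324]
ft_force: [-1.6, 0.5, 0.9]
width: 0.0138
to knob [ 0.    0.05 -0.06] F [-1.6  0.5  0.9] T [0.32 0.15 0.5 ] w 0.013809560713218195 th -144.7033552927871 tilt [-1.     0.002 -0.001] j7 -2.0694481144309345
time: 8.12
ee_pos: [0.4945, -0.315, 0.1405]
eef_rot: [0.628, -0.326, -0.628, -0.325]
ft_force: [-0.3, 0.1, -0.3]
width: 0.045
to knob [0. 0. 0.] F [-0.3  0.1 -0.3] T [ 0.12  0.06 -0.01] w 0.04502606282350909 th -144.8226014012944 tilt [-1.     0.001 -0.001] j7 -2.070253976020602
time: 8.75
ee_pos: [0.4942, -0.3147, 0.2529]
eef_rot: [-0.627, 0.326, 0.628, 0.325]
ft_force: [-0.7, 0.5, -0.0]
width: 0.0857
to knob [-0.   -0.01 -0.04] F [-0.7  0.5 -0. ] T [ 0.15  0.04 -0.02] w 0.0857031263826797 th -144.85614139488422 tilt [-1.     0.002 -0.   ] j7 -2.061882640849604
[ 0.49420262 -0.31468258  0.25294235] [-0.62732553  0.32633358  0.62791546  0.32510191]
```

View pics/w8.png

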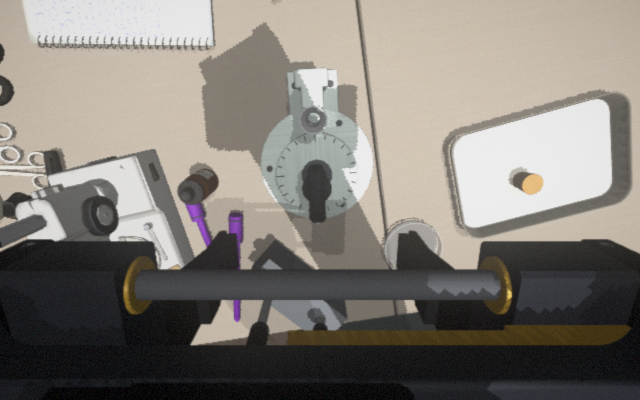

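The table is at zero and I'm clear of it. Now I spin back and move over the long pin, upper hole at about (0.458, -0.168).

```bash
python3 -m inch '[{"translation":[0,0,0],"spin":-10},{"translation":[0,0,0],"spin":-10},{"translation":[0,0,0],"spin":-10},{"translation":[0,0,0],"spin":-10},{"translation":[0,0,0],"spin":-5},{"translation":[0,0,0],"spin":0}]' 0 30
cat > to.py <<'E'
import sys
from h import *
s=r.read_state();M=R.from_quat(s['eef_rot']).as_matrix()
t=np.array([float(sys.argv[1]),float(sys.argv[2]),s['ee_pos'][2]])
print('tool cm',((M.T@(t-s['ee_pos']))*100).round(2),'th',np.degrees(np.arctan2(M[1,1],M[0,1])).round(1),s['ee_pos'].round(4),s['ft_force'].round(1),s['joint_positions'].round(2))
E
python3 to.py .458 -.169
python3 - <<'E'
from h import *
snap('top','top2.png');crop('top2.png','c1.png',250,120,410,270,5)
E
```

```text
time: 9.55
ee_pos: [0.4909, -0.3129, 0.2421]
eef_rot: [-0.7, 0.05, 0.71, 0.054]
ft_force: [0.6, 0.0, -0.5]
width: 0.0871
tool cm [  0.13 -13.75   5.37] th -98.4 [ 0.4909 -0.3129  0.2421] [ 0.6  0.  -0.5] [ 0.66  0.24 -0.2   1.51  0.05  1.4  -1.27]
```

View pics/c1.png

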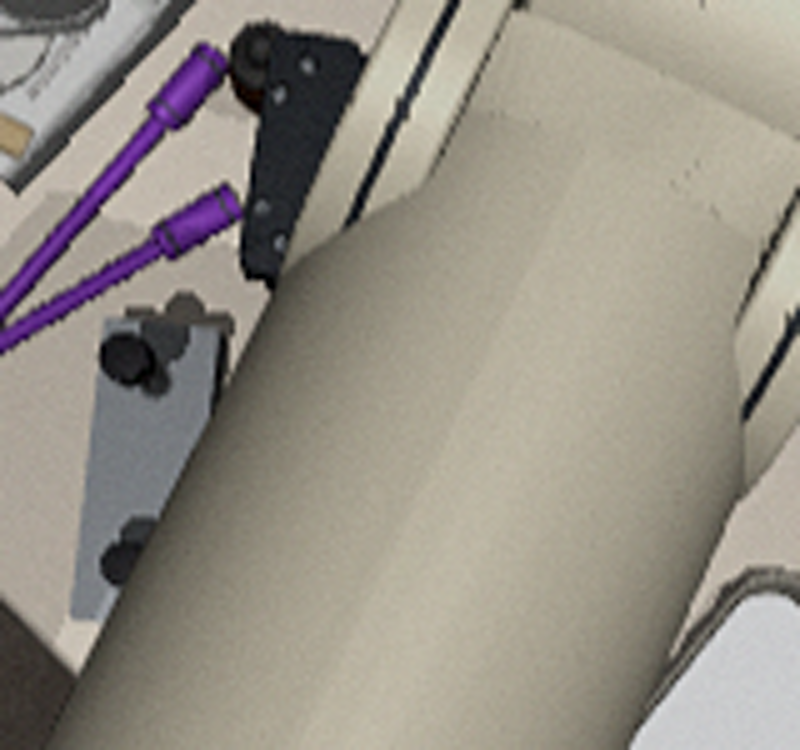

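```bash
python3 -m inch '[{"translation":[0,-3.4,1.3],"spin":0},{"translation":[0,-3.4,1.3],"spin":0},{"translation":[0,-3.4,1.3],"spin":0},{"translation":[0,-3.4,1.3],"spin":0},{"translation":[0,0,0],"spin":0}]' 0 30
python3 to.py .459 -.1685
python3 - <<'E'
from h import *
s,_=snap('wrist','w9.png');c=cam('wrist',s)
for dz in (0,.02):
  for z in (.182,.06):print(dz,z,proj(c,[.459,-.1685,z-dz]))
snap('side','s9.png')
E
```

```text
time: 10.22
ee_pos: [0.4581, -0.1662, 0.2401]
eef_rot: [-0.699, 0.055, 0.711, 0.059]
ft_force: [-0.1, 0.4, 0.3]
width: 0.0871
tool cm [-0.    0.21 -0.12] th -99.3 [ 0.4581 -0.1662  0.2401] [-0.1  0.4  0.3] [ 0.55  0.04 -0.3   1.74  0.01  1.37 -1.49]
0 0.182 [321.64819957 208.43451372]
0 0.06 [320.5090533  172.07178597]
0.02 0.182 [321.3914901  200.24008179]
0.02 0.06 [320.38956881 168.25771737]
```

View pics/w9.png

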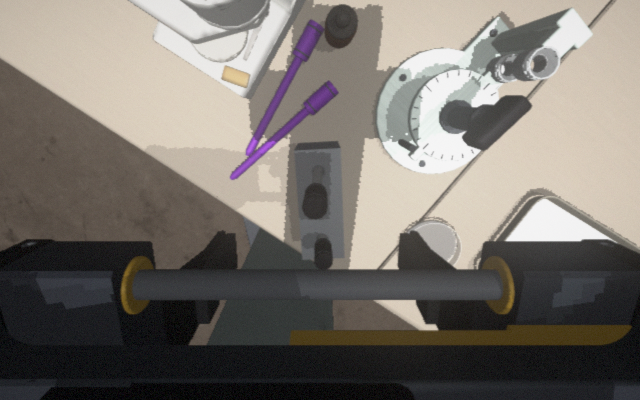

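View pics/s9.png

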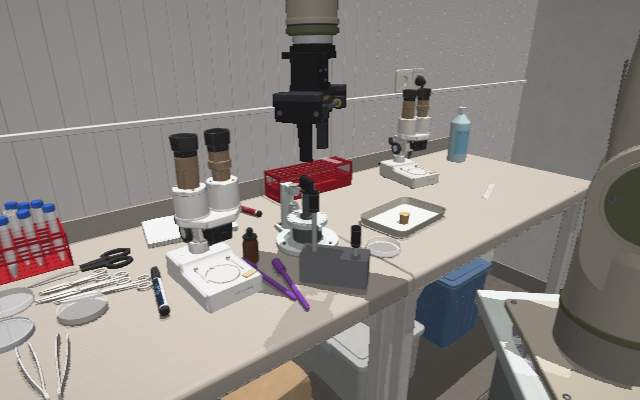

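Run:
```python
from h import *
crop('w9.png','c9.png',270,120,370,280,4)
crop('s9.png','d9.png',260,80,380,280,3)
a=cv2.imread('pics/c9.png');b=cv2.imread('pics/d9.png');b=cv2.resize(b,None,fx=640/600,fy=640/600)
cv2.imwrite('pics/e9.png',cv2.resize(np.hstack([a,b]),None,fx=.93,fy=.93))
c=cam('side')
for z in (.162,.182,.2,.22,.24):print(z,proj(c,[.459,-.1685,z]))
```

```text
0.162 [313.60809152 199.43822262]
0.182 [313.57644416 189.23605035]
0.2 [313.54742709 179.88180234]
0.22 [313.51457487 169.29121933]
0.24 [313.48106069 158.48723719]
```

View pics/e9.png

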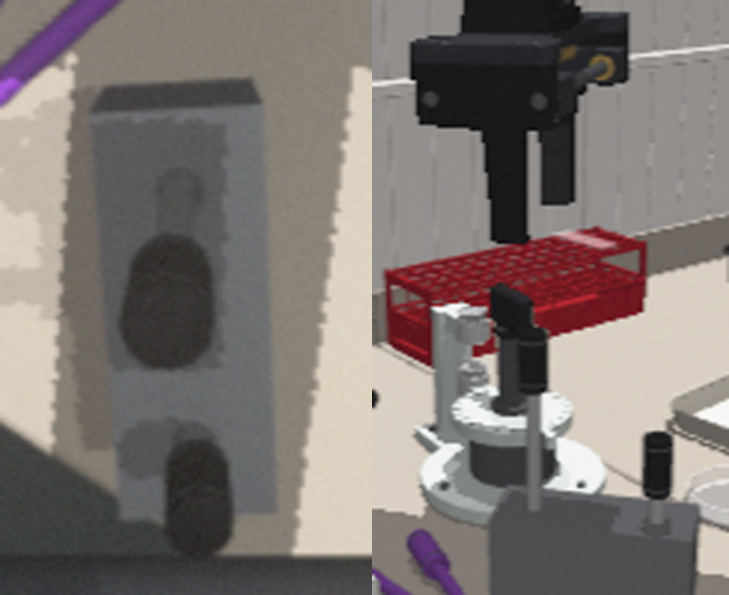

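Run:
```python
from h import *
c=cam('side');s=r.read_state();M=R.from_quat(s['eef_rot']).as_matrix();print(M.round(3),s['ee_pos'])
for sg in (-1,1):
  for z in (.223,.233,.243):
    p=s['ee_pos']+M[:,1]*sg*.05;p[2]=z;print(sg,z,p.round(3),proj(c,p).round(1))
```

```text
[[-0.017 -0.164 -0.986]
 [ 0.007 -0.987  0.164]
 [-1.    -0.004  0.018]] [ 0.45805364 -0.16905206  0.23995092]
-1 0.223 [ 0.466 -0.12   0.223] [305.7 175.7]
-1 0.233 [ 0.466 -0.12   0.233] [305.6 170. ]
-1 0.243 [ 0.466 -0.12   0.243] [305.6 164.3]
1 0.223 [ 0.45  -0.218  0.223] [321.5 160.4]
1 0.233 [ 0.45  -0.218  0.233] [321.5 155.3]
1 0.243 [ 0.45  -0.218  0.243] [321.5 150.2]
```

Side-view fingertips at (306,161) and (322,149) give a true tip height of about 0.247 against 0.223 reported, so the bias is +24 mm. The handle top at row 191 matches its 0.182 m prediction to about 3 mm. I descend partly and check the centring relative to the tips.

```bash
python3 -m inch '[{"translation":[1.5,-0.3,0],"spin":0},{"translation":[1.5,0,0],"spin":0},{"translation":[1.5,0,0],"spin":0},{"translation":[0,0,0],"spin":0}]' 0 30
python3 to.py .459 -.166
python3 - <<'E'
from h import *
snap('side','s10.png');s,_=snap('wrist','w10.png')
crop('w10.png','c9.png',210,120,430,280,2.5)
crop('s10.png','d9.png',260,80,380,280,2)
a=cv2.imread('pics/c9.png');b=cv2.imread('pics/d9.png')
cv2.imwrite('pics/e10.png',np.hstack([a,b]))
c=cam('wrist',s)
for dz in (0,.022):print(proj(c,[.459,-.166,.182-dz]))
E
```

```text
time: 10.82
ee_pos: [0.4568, -0.1678, 0.1897]
eef_rot: [-0.697, 0.058, 0.712, 0.062]
ft_force: [0.1, 0.4, 0.3]
width: 0.0866
tool cm [-0.   -0.22 -0.19] th -99.7 [ 0.4568 -0.1678  0.1897] [0.1 0.4 0.3] [ 0.55  0.08 -0.3   1.82  0.02  1.27 -1.5 ]
[315.19239824 235.35166078]
[315.478662  221.7071058]
```

View pics/e10.png

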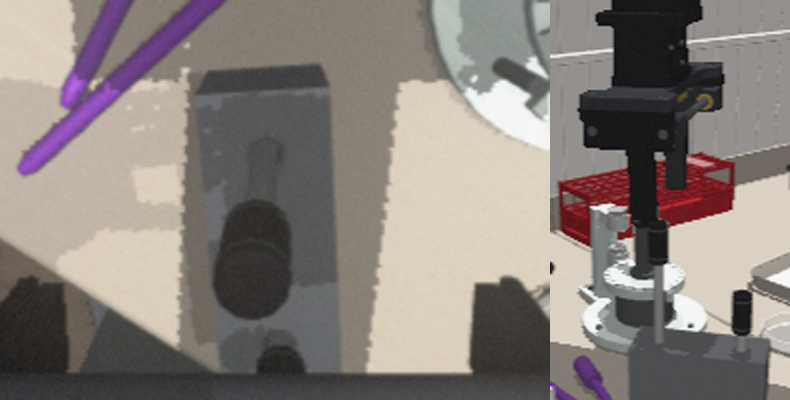

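The handle is at wrist pixel (311,230), and the fingertips centre on (318,232), so it is about 4 mm off along the jaws, which closing will absorb. I descend 4.6 cm and close.

```bash
python3 -m inch '[{"translation":[1.6,-0.2,0],"spin":0},{"translation":[1.5,-0.1,0],"spin":0},{"translation":[1.3,0,0],"spin":0},{"translation":[0,0,0],"spin":0}]' 0 30
python3 to.py .457 -.166
python3 - <<'E'
from h import *
snap('side','s11.png');s,_=snap('wrist','w11.png')
crop('w11.png','c9.png',210,120,430,280,2.5)
crop('s11.png','d9.png',260,80,380,280,2)
a=cv2.imread('pics/c9.png');b=cv2.imread('pics/d9.png')
cv2.imwrite('pics/e11.png',np.hstack([a,b]))
E
```

```text
time: 11.42
ee_pos: [0.4575, -0.1644, 0.1444]
eef_rot: [-0.698, 0.058, 0.711, 0.062]
ft_force: [-0.4, 0.2, -0.1]
width: 0.087
tool cm [-0.    0.17  0.02] th -99.7 [ 0.4575 -0.1644  0.1444] [-0.4  0.2 -0.1] [ 0.54  0.11 -0.31  1.88  0.03  1.17 -1.52]
```

View pics/e11.png

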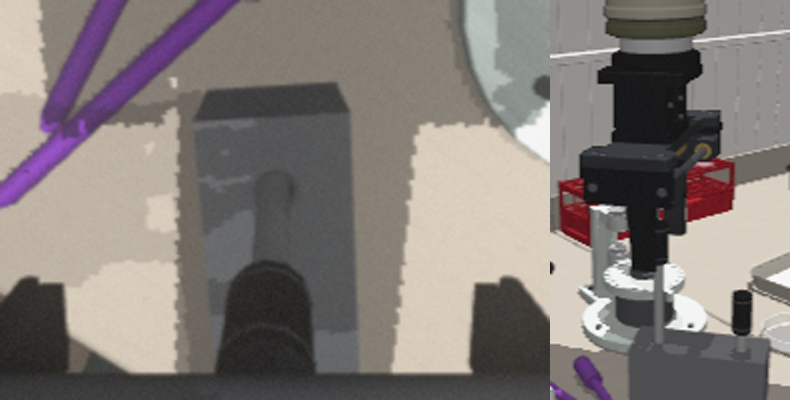

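The near fingertip is at side row 219, so z ≈ 0.145, and the handle stands between the fingers at wrist (316,250). I close.

```bash
python3 -m inch '[{"translation":[0,0,0],"spin":0},{"translation":[0,0,0],"spin":0},{"translation":[0,0,0],"spin":0},{"translation":[0,0,0],"spin":0},{"translation":[0,0,0],"spin":0},{"translation":[0,0,0],"spin":0},{"translation":[0,0,0],"spin":0},{"translation":[0,0,0],"spin":0}]' 1 35
python3 to.py .457 -.166
python3 - <<'E'
from h import *
snap('side','s12.png');s,_=snap('wrist','w12.png')
crop('w12.png','c9.png',210,120,430,280,2.5)
crop('s12.png','d9.png',260,80,380,280,2)
a=cv2.imread('pics/c9.png');b=cv2.imread('pics/d9.png')
cv2.imwrite('pics/e12.png',np.hstack([a,b]))
print(s['width'])
E
```

```text
time: 12.52
ee_pos: [0.4591, -0.165, 0.1471]
eef_rot: [-0.7, 0.058, 0.709, 0.061]
ft_force: [-1.0, -0.5, -0.1]
width: 0.0181
tool cm [0.   0.13 0.19] th -99.7 [ 0.4591 -0.165   0.1471] [-1.  -0.5 -0.1] [ 0.54  0.11 -0.31  1.87  0.03  1.18 -1.52]
0.017844449487815984
```

View pics/e12.png

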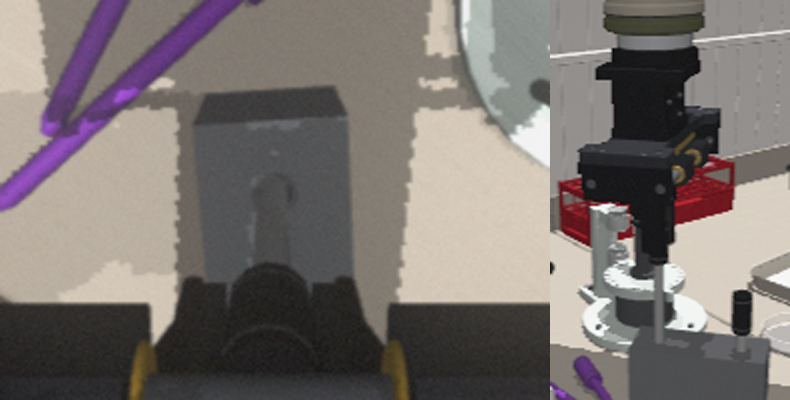

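Gripped at 18 mm. I lift straight up.

```bash
python3 -m inch '[{"translation":[-1,0,0],"spin":0},{"translation":[-1.5,0,0],"spin":0},{"translation":[-1.5,0,0],"spin":0},{"translation":[-1.5,0,0],"spin":0}]' 1 35;python3 to.py .459 -.165
python3 -m inch '[{"translation":[-2,0,0],"spin":0},{"translation":[-3,0,0],"spin":0},{"translation":[-3,0,0],"spin":0},{"translation":[-2.5,0,0],"spin":0},{"translation":[-1.5,0,0],"spin":0},{"translation":[0,0,0],"spin":0}]' 1 35;python3 to.py .5327 -.3639
python3 - <<'E'
from h import *
snap('side','s13.png');s,_=snap('wrist','w13.png')
E
```

```text
time: 13.12
ee_pos: [0.4595, -0.1652, 0.2055]
eef_rot: [-0.699, 0.058, 0.71, 0.061]
ft_force: [-0.5, 0.2, -0.6]
width: 0.0177
tool cm [ 0.   -0.01  0.05] th -99.7 [ 0.4595 -0.1652  0.2055] [-0.5  0.2 -0.6] [ 0.55  0.06 -0.3   1.8   0.02  1.3  -1.5 ]
time: 13.88
ee_pos: [0.4614, -0.1656, 0.3351]
eef_rot: [-0.701, 0.058, 0.708, 0.061]
ft_force: [-0.2, -1.0, -1.4]
width: 0.0179
tool cm [ -0.16  18.35 -10.36] th -99.7 [ 0.4614 -0.1656  0.3351] [-0.2 -1.  -1.4] [ 0.55  0.02 -0.3   1.57  0.    1.56 -1.49]
```

View pics/s13.png

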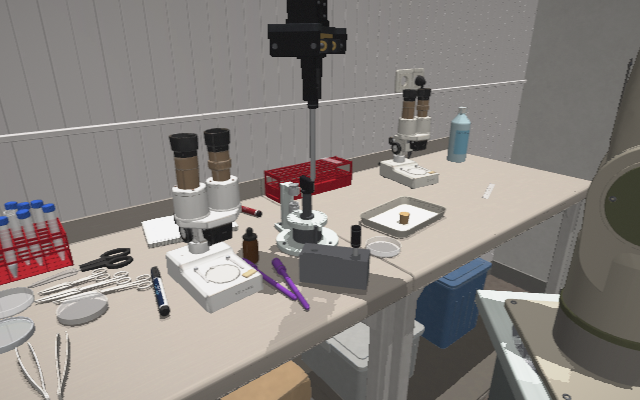

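View pics/w13.png

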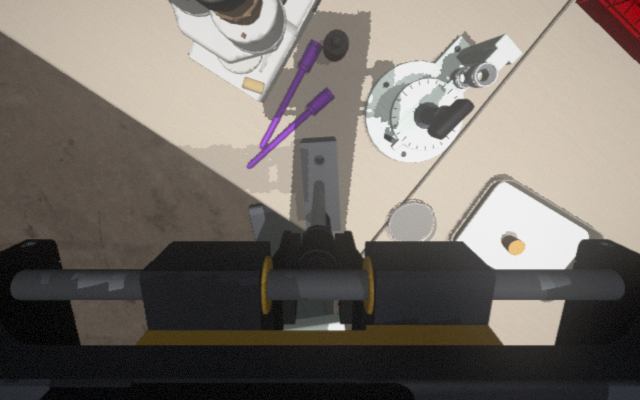

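The long pin is out and hanging upright, with its tip at about (313,182) in the side view. I move over the bracket bushing at this height.

```bash
python3 -m inch '[{"translation":[0,2,-1.1],"spin":0},{"translation":[0,3.5,-2],"spin":0},{"translation":[0,3.5,-2],"spin":0},{"translation":[0,3.5,-2],"spin":0},{"translation":[0,3.5,-2],"spin":0},{"translation":[0,1.8,-1],"spin":0},{"translation":[0,0,0],"spin":0},{"translation":[0,0,0],"spin":0}]' 1 35;python3 to.py .5327 -.3639
python3 - <<'E'
from h import *
snap('side','s14.png');s,_=snap('wrist','w14.png');print(R.from_quat(s['eef_rot']).as_matrix()[:,0])
crop('w14.png','c14.png',240,60,400,320,3)
crop('s14.png','d14.png',250,60,350,220,4)
E
```

```text
time: 14.98
ee_pos: [0.5296, -0.37, 0.3203]
eef_rot: [-0.695, 0.058, 0.714, 0.063]
ft_force: [0.1, -0.0, -1.2]
width: 0.0183
tool cm [-0.   -0.65 -0.2 ] th -99.9 [ 0.5296 -0.37    0.3203] [ 0.1 -0.  -1.2] [ 0.66  0.38 -0.18  1.18  0.07  1.62 -1.25]
[-0.02582891  0.00844235 -0.99963073]
```

View pics/c14.png

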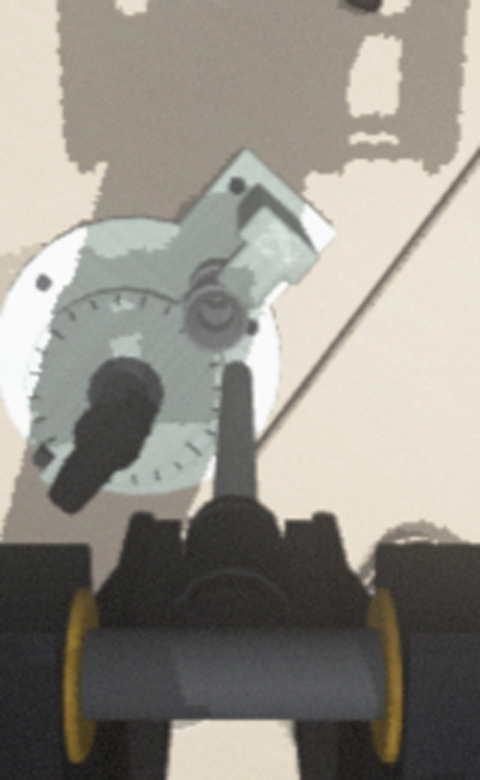

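View pics/d14.png

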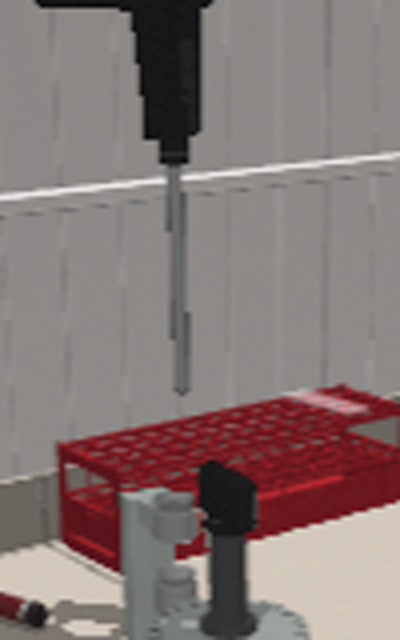

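The wrist view shows the pin tip at (319,182.7) and the upper bushing mouth at (311.7,166). The side view shows the tip at (295.5,158). I triangulate the tip.

```bash
cat > tri.py <<'E'
from h import *
def tri(obs):  # [(cam,uv)]
    A=[];b=[]
    A=np.zeros((3,3));b=np.zeros(3)
    for c,uv in obs:
        o,d=ray(c,uv);d/=np.linalg.norm(d);P=np.eye(3)-np.outer(d,d);A+=P;b+=P@o
    x=np.linalg.solve(A,b);return x,[(proj(c,x)-uv).round(1) for c,uv in obs]
E
python3 - <<'E'
from tri import *
s=r.read_state();w=cam('wrist',s);sd=cam('side')
print(tri([(w,(319,182.7)),(sd,(295.5,158.2))]))
s2=dict(s);s2['ee_pos']=s['ee_pos']+[0,0,.02];print(tri([(cam('wrist',s2),(319,182.7)),(sd,(295.5,158.2))]))
# tool line
M=R.from_quat(s['eef_rot']).as_matrix()
for L in (.13,.14,.15):print(L,proj(w,s['ee_pos']+M[:,0]*L), proj(sd,s['ee_pos']+M[:,0]*L),proj(sd,s['ee_pos']+M[:,0]*L+[0,0,.02]))
W=np.array([[.5327,-.3639,.125]]);print('ub pred',proj(w,W[0]),proj(cam('wrist',s2),W[0]),proj(sd,W[0]))
W=np.array([[.5327,-.3639,.158]])
E
```

```text
(array([ 0.5274153 , -0.37026613,  0.1836768 ]), [array([0.5, 1.3]), array([-0.6,  0.2])])
(array([ 0.52483961, -0.3689517 ,  0.18475878]), [array([-0.4, -0.9]), array([ 0.4, -0.1])])
0.13 [318.01303457 187.34309293] [295.19905751 155.5179913 ] [295.02876067 146.97140505]
0.14 [317.97026416 184.8216215 ] [295.38546669 159.75275639] [295.21727949 151.27190689]
0.15 [317.92998416 182.44696819] [295.57047271 163.95564503] [295.40436819 155.53978469]
ub pred [312.96428155 166.92987672] [313.20362092 163.36660039] [292.74633872 183.28064204]
```

```bash
python3 -m inch '[{"translation":[0,-0.35,-0.25],"spin":0},{"translation":[1.2,-0.35,-0.25],"spin":0},{"translation":[1.2,0,0],"spin":0},{"translation":[1,0,0],"spin":0},{"translation":[0,0,0],"spin":0},{"translation":[0,0,0],"spin":0}]' 1 35;python3 to.py .5357 -.3639
python3 - <<'E'
from h import *
snap('side','s15.png');s,_=snap('wrist','w15.png');print(R.from_quat(s['eef_rot']).as_matrix()[:,0])
crop('w15.png','c15.png',280,130,350,240,7)
crop('s15.png','d15.png',270,130,330,220,7)
E
```

```text
time: 15.82
ee_pos: [0.5353, -0.361, 0.2846]
eef_rot: [-0.695, 0.058, 0.714, 0.062]
ft_force: [0.1, 0.9, -1.0]
width: 0.0182
tool cm [-0.    0.28 -0.09] th -99.7 [ 0.5353 -0.361   0.2846] [ 0.1  0.9 -1. ] [ 0.65  0.38 -0.18  1.25  0.07  1.54 -1.26]
[-0.02504757  0.00818877 -0.99965272]
```

View pics/c15.png

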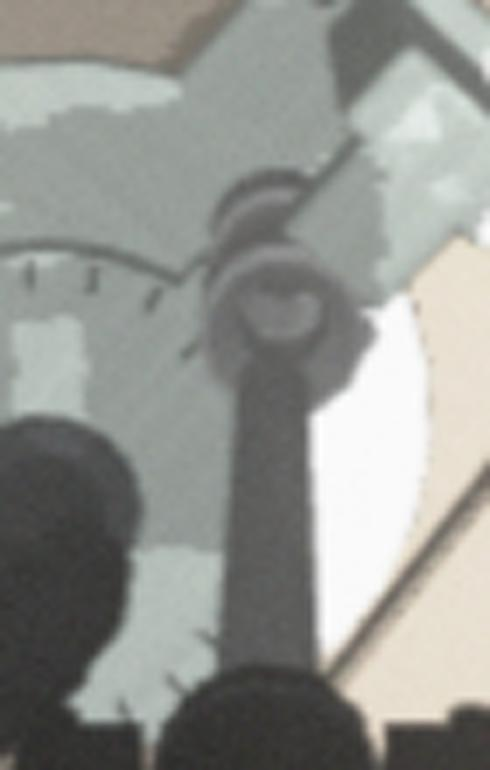

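View pics/d15.png

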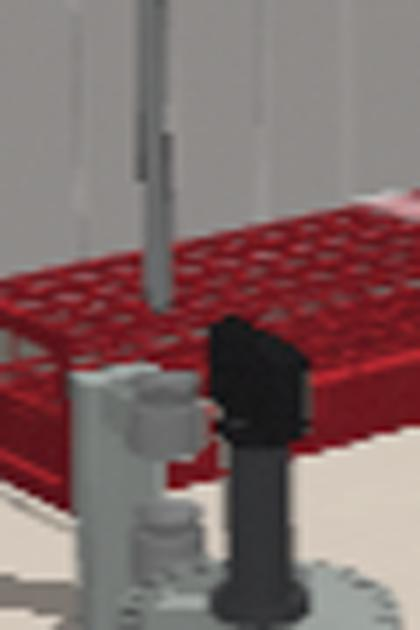

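Run:
```python
from tri import *
s=r.read_state();w=cam('wrist',s);sd=cam('side');M=R.from_quat(s['eef_rot']).as_matrix()
print('tip',tri([(w,(319.3,180.3)),(sd,(292.9,174))]))
print('ub',tri([(w,(320.7,176)),(sd,(293.6,184.3))]),'plane',atz(w,(320.7,176),.125),atz(sd,(293.6,184.3),.125))
print('plane+bias',atz((w[0],w[1]+np.array([[0,0,0,0],[0,0,0,0],[0,0,0,.01],[0,0,0,0]])),(320.7,176),.125))
for z in(.145,.155,.16): print(z,proj(sd,[.5327,-.3639,z]),proj(w,[.5327,-.3639,z]))
print(M.round(3))
```

```text
tip (array([ 0.53417472, -0.36264407,  0.14738239]), [array([1.1, 2.5]), array([-1.1,  0.3])])
ub (array([ 0.53263225, -0.36371685,  0.12201721]), [array([0.8, 1.7]), array([-0.8,  0.2])]) plane [ 0.53531699 -0.36334643  0.125     ] [ 0.52946135 -0.35682388  0.125     ]
plane+bias [ 0.53289183 -0.36302252  0.125     ]
0.145 [292.56081971 175.13163451] [321.87466214 183.37581197]
0.155 [292.46698475 171.00989099] [321.99775266 186.12244407]
0.16 [292.41979477 168.93704924] [322.06217956 187.56006089]
[[-0.025 -0.168 -0.985]
 [ 0.008 -0.986  0.168]
 [-1.    -0.004  0.026]]
```

Relative to the bushing mouth, the tip is at (+1.5, +1.1, +25) mm, well inside the 22 mm lead-in cone. I correct that and lower gently.

```bash
python3 -m inch '[{"translation":[1,0.1,0.05],"spin":0},{"translation":[1,0,0],"spin":0},{"translation":[0.5,0,0],"spin":0},{"translation":[0,0,0],"spin":0}]' 1 35;python3 to.py .5347 -.3625
python3 - <<'E'
from h import *
snap('side','s16.png');s,_=snap('wrist','w16.png');print(R.from_quat(s['eef_rot']).as_matrix()[:,0],s['torque'])
crop('w16.png','c15.png',280,130,350,240,6)
crop('s16.png','d15.png',270,130,330,224,7)
a=cv2.imread('pics/c15.png');b=cv2.imread('pics/d15.png')[:658];a=cv2.copyMakeBorder(a,0,max(0,658-a.shape[0]),0,0,0)[:658]
cv2.imwrite('pics/e16.png',np.hstack([a,b])[:600])
E
```

```text
time: 16.42
ee_pos: [0.5338, -0.3619, 0.2578]
eef_rot: [-0.695, 0.058, 0.714, 0.062]
ft_force: [0.3, -0.3, -0.7]
width: 0.0184
tool cm [-0.    0.04 -0.1 ] th -99.7 [ 0.5338 -0.3619  0.2578] [ 0.3 -0.3 -0.7] [ 0.65  0.39 -0.18  1.3   0.07  1.49 -1.26]
[-0.02461031  0.0078916  -0.99966597] [ 0.02904611  0.04229329 -0.04472891]
```

View pics/e16.png

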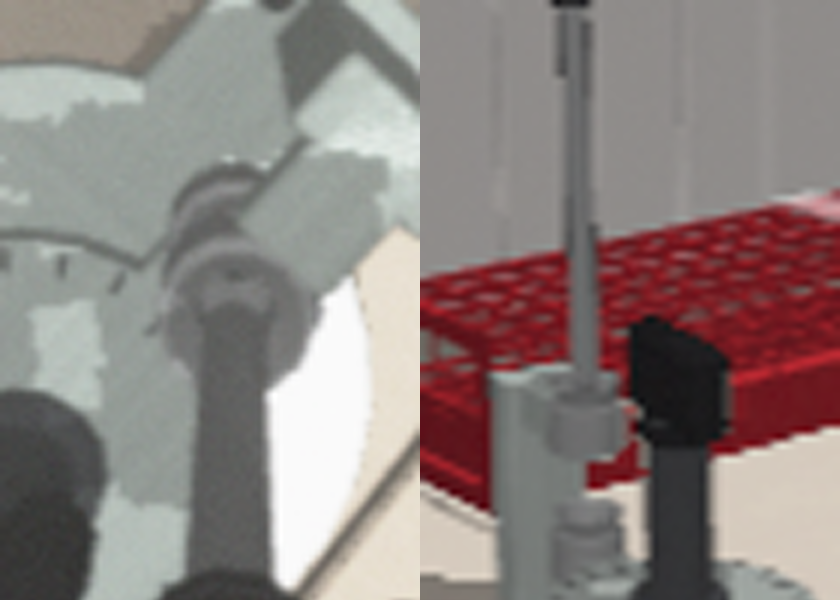

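The tip sits centred in the mouth: tip at crop (237,300), rim centre about (234,308). I lower slowly and check the force.

```bash
python3 -m inch '[{"translation":[0.6,0,0],"spin":0},{"translation":[0.6,0,0],"spin":0}]' 1 35;python3 to.py .5335 -.3625
python3 -m inch '[{"translation":[0.6,0,0],"spin":0},{"translation":[0.6,0,0],"spin":0}]' 1 35;python3 to.py .5335 -.3625
```

```text
time: 16.77
ee_pos: [0.5342, -0.3621, 0.2467]
eef_rot: [-0.696, 0.058, 0.713, 0.062]
ft_force: [0.3, 0.0, -2.6]
width: 0.0182
tool cm [0.   0.05 0.06] th -99.7 [ 0.5342 -0.3621  0.2467] [ 0.3  0.  -2.6] [ 0.65  0.39 -0.18  1.32  0.07  1.46 -1.26]
time: 17.02
ee_pos: [0.5338, -0.362, 0.2337]
eef_rot: [-0.696, 0.058, 0.713, 0.062]
ft_force: [0.2, -0.7, -1.6]
width: 0.0181
tool cm [0.   0.06 0.02] th -99.7 [ 0.5338 -0.362   0.2337] [ 0.2 -0.7 -1.6] [ 0.66  0.39 -0.18  1.34  0.08  1.44 -1.27]
```

```bash
python3 -m inch '[{"translation":[0.6,0,0],"spin":0},{"translation":[0.5,0,0],"spin":0},{"translation":[0,0,0],"spin":0}]' 1 35;python3 to.py .5335 -.3625
python3 - <<'E'
from h import *
snap('side','s17.png');s,_=snap('wrist','w17.png');print(R.from_quat(s['eef_rot']).as_matrix()[:,0],s['torque'])
crop('w17.png','c15.png',280,130,350,230,6)
crop('s17.png','d15.png',270,150,330,235,7)
a=cv2.imread('pics/c15.png')[:595];b=cv2.imread('pics/d15.png')[:595]
cv2.imwrite('pics/e17.png',np.hstack([a,b]))
E
```

```text
time: 17.4
ee_pos: [0.5332, -0.3617, 0.221]
eef_rot: [-0.696, 0.058, 0.713, 0.062]
ft_force: [-0.5, 0.5, -1.1]
width: 0.0184
tool cm [-0.    0.07 -0.04] th -99.7 [ 0.5332 -0.3617  0.221 ] [-0.5  0.5 -1.1] [ 0.66  0.4  -0.18  1.36  0.08  1.42 -1.27]
[-0.02359576  0.00732615 -0.99969474] [ 0.0418328   0.00240226 -0.01763116]
```

View pics/e17.png

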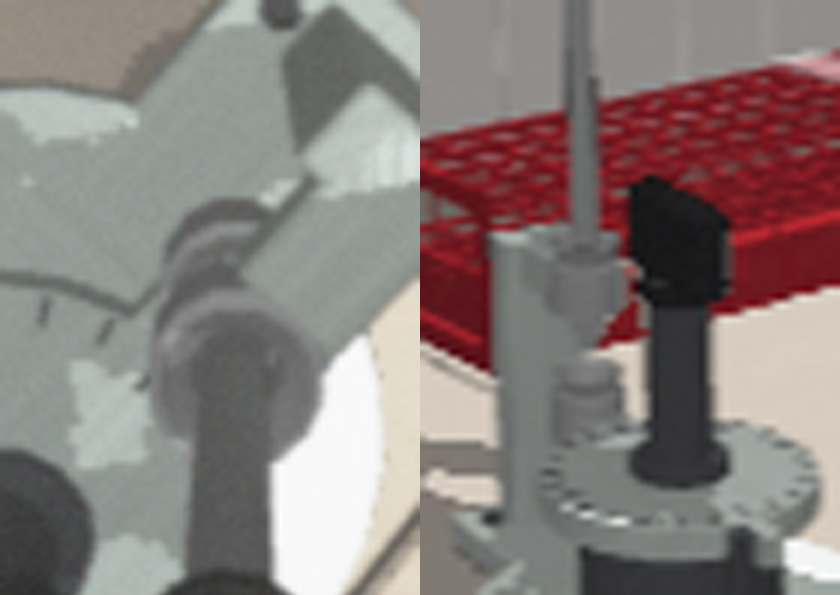

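The tip protrudes centred below the upper bushing at side crop (590,345), just above the lower bushing mouth at (590,370), with no contact force. I continue down into it.

```bash
python3 -m inch '[{"translation":[0.6,0,0],"spin":0},{"translation":[0.6,0,0],"spin":0}]' 1 35;python3 to.py .5335 -.3625
python3 -m inch '[{"translation":[0.6,0,0],"spin":0},{"translation":[0.6,0,0],"spin":0}]' 1 35;python3 to.py .5335 -.3625
```

```text
time: 17.75
ee_pos: [0.5336, -0.3619, 0.2098]
eef_rot: [-0.697, 0.058, 0.712, 0.061]
ft_force: [0.1, -0.6, -0.8]
width: 0.0179
tool cm [-0.    0.06 -0.  ] th -99.7 [ 0.5336 -0.3619  0.2098] [ 0.1 -0.6 -0.8] [ 0.66  0.4  -0.18  1.38  0.08  1.39 -1.27]
time: 18.0
ee_pos: [0.5332, -0.3618, 0.1967]
eef_rot: [-0.696, 0.058, 0.713, 0.061]
ft_force: [0.4, -1.7, -0.2]
width: 0.0179
tool cm [-0.    0.06 -0.04] th -99.7 [ 0.5332 -0.3618  0.1967] [ 0.4 -1.7 -0.2] [ 0.66  0.41 -0.18  1.4   0.08  1.37 -1.27]
```

```bash
python3 -m inch '[{"translation":[0.5,0,0],"spin":0},{"translation":[0.5,0,0],"spin":0}]' 1 35;python3 to.py .5335 -.3625
python3 -m inch '[{"translation":[0.5,0,0],"spin":0},{"translation":[0.5,0,0],"spin":0}]' 1 35;python3 to.py .5335 -.3625
python3 - <<'E'
from h import *
snap('side','s18.png');s,_=snap('wrist','w18.png');print(R.from_quat(s['eef_rot']).as_matrix()[:,0],s['torque'])
crop('w18.png','c15.png',280,130,350,230,6)
crop('s18.png','d15.png',270,150,330,235,7)
a=cv2.imread('pics/c15.png')[:595];b=cv2.imread('pics/d15.png')[:595]
cv2.imwrite('pics/e18.png',np.hstack([a,b]))
E
```

```text
time: 18.25
ee_pos: [0.5328, -0.3617, 0.1857]
eef_rot: [-0.696, 0.058, 0.713, 0.062]
ft_force: [0.1, 0.6, -1.3]
width: 0.018
tool cm [-0.    0.07 -0.08] th -99.7 [ 0.5328 -0.3617  0.1857] [ 0.1  0.6 -1.3] [ 0.66  0.41 -0.18  1.41  0.08  1.35 -1.27]
time: 18.5
ee_pos: [0.5326, -0.3616, 0.1751]
eef_rot: [-0.696, 0.058, 0.713, 0.062]
ft_force: [0.8, -0.8, -1.1]
width: 0.0176
tool cm [-0.    0.07 -0.1 ] th -99.7 [ 0.5326 -0.3616  0.1751] [ 0.8 -0.8 -1.1] [ 0.66  0.42 -0.18  1.43  0.08  1.33 -1.27]
[-0.02343931  0.00724672 -0.999699  ] [ 0.02271902  0.00538186 -0.0084996 ]
```

View pics/e18.png

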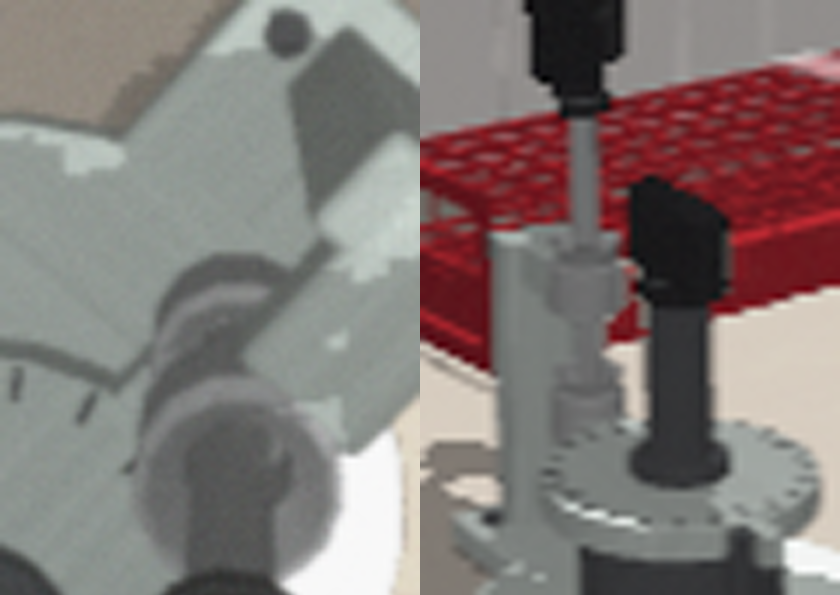

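The pin now runs through both bushings, with no lateral force. The handle's lower end at side row 166 gives z ≈ 0.167, so the tip is at about 0.037 (0.040 by the readings). I go another 7 mm down.

```bash
python3 -m inch '[{"translation":[0.4,0,0],"spin":0},{"translation":[0.3,0,0],"spin":0},{"translation":[0,0,0],"spin":0},{"translation":[0,0,0],"spin":0},{"translation":[0,0,0],"spin":0},{"translation":[0,0,0],"spin":0}]' 1 35;python3 to.py .5335 -.3625
python3 - <<'E'
from h import *
snap('side','s19.png');s,_=snap('wrist','w19.png');print(R.from_quat(s['eef_rot']).as_matrix()[:,0],s['torque'],np.abs(s['joint_vel']).max())
crop('w19.png','c15.png',250,120,350,270,4)
crop('s19.png','d15.png',270,150,330,235,7)
a=cv2.imread('pics/c15.png')[:595];b=cv2.imread('pics/d15.png')[:595]
cv2.imwrite('pics/e19.png',np.hstack([a,b]))
c=cam('side')
for z in (.15,.155,.16,.165,.17):print(z,proj(c,[.5327,-.3639,z]))
E
```

```text
time: 19.35
ee_pos: [0.5324, -0.3616, 0.1678]
eef_rot: [-0.696, 0.058, 0.713, 0.062]
ft_force: [-0.1, 0.4, -2.2]
width: 0.018
tool cm [-0.    0.07 -0.12] th -99.7 [ 0.5324 -0.3616  0.1678] [-0.1  0.4 -2.2] [ 0.66  0.42 -0.18  1.44  0.08  1.31 -1.27]
[-0.02250813  0.00672408 -0.99972405] [ 0.01599966 -0.02764451  0.06650343] 0.002285817713748531
0.15 [292.51399272 173.07473736]
0.155 [292.46698475 171.00989099]
0.16 [292.41979477 168.93704924]
0.165 [292.3724217  166.85616557]
0.17 [292.32486448 164.7671931 ]
```

View pics/e19.png

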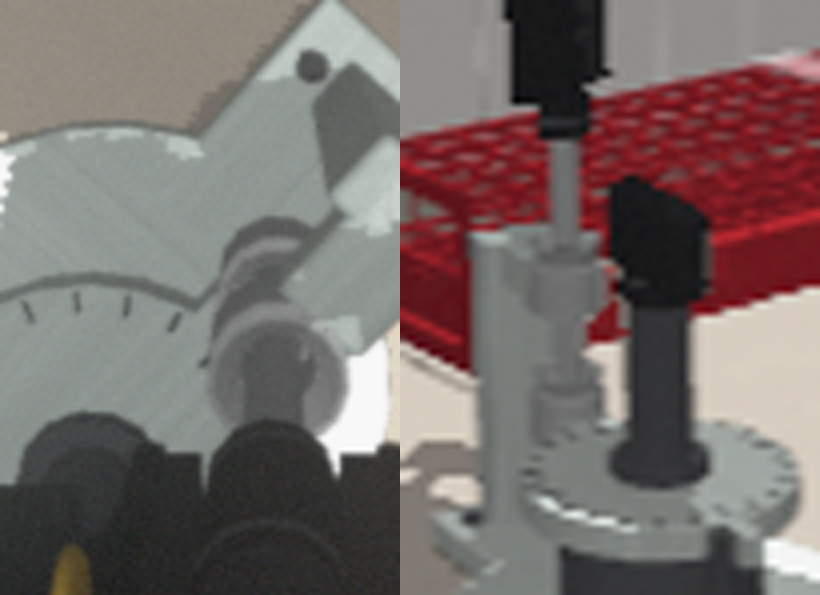

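The handle's lower end is at side row 169, so the tip is at z ≈ 0.031 (0.033 by the readings). The pin is central in the upper mouth, and the arm is still and free of side force. I compare the bystanders with the first side view, using the existing picture, before handing in.

Run:
```python
from h import *
a=cv2.imread('pics/side0.png')[190:290,230:410];b=cv2.imread('pics/s19.png')[190:290,230:410]
cv2.imwrite('pics/cmp.png',cv2.resize(np.vstack([a,b]),None,fx=3,fy=3))
```

```text
(no output)
```

View pics/cmp.png

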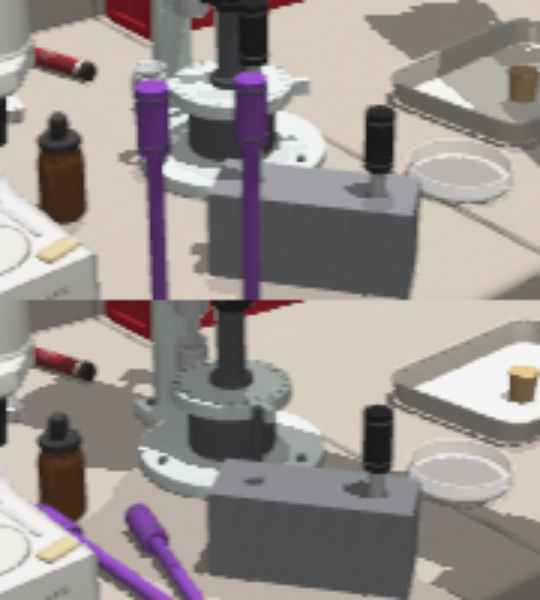

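The bottle, dish and short pin look unmoved. I hand in.

```bash
python3 -c "
from bench import close_job
print(close_job())"
```

```text
the job is handed in; nothing more can be done
None
```

The table is at its zero stop and the long pin is held upright through both bushings by its handle. I handed the job in at about 19.5 s and no verdict was reported.

- **Knob:** I gripped the wing and turned it clockwise until the torque about z rose from 0.08 to 0.71 N m. The lower bushing then showed through the upper bore. The first grip missed, because the reported TCP height was about 20 mm below what the side camera showed. I saw the gap above the wing, went lower and gripped it.
- **Pin:** I took the long pin from its hole and lowered it through both bushings without noticeable side force.

**Last checks:**
- **Tip height:** 31 mm from the side camera and 33 mm from the readings. The underside of the lower bushing is at 52 mm and the base plate top at 12 mm.
- **Hold:** the pin tilts about 0.023 rad, judged from the tool axis. The fingers are 18 mm apart on the handle with grip set to 35 N, and the arm is still.
- **Bystanders:** bottle, dish and short pin look unmoved in the side view.

**Disagreements:**
- The reported height stayed off by a varying 5–24 mm depending on the camera and pose. I set heights from the side camera and from the pin's known height in the stand.
- Both free-standing purple look-alikes fell over early in the run. I saw no contact, so I don't know why; one lies beside the bottle.

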